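# Build up the lens polisher's step pulley and stake its cap

### The arm

A 6-joint arm with a two-finger parallel gripper is mounted at the origin on a cart in front of the work surface, level with it; the furniture and walls round the work are solid. World frame = base frame: x ahead of the robot, y to its left, z up, the work surface at z = 0. Lengths are in mm, angles in rad, forces in N, time in s.
With the tool pointing down it reaches from about 350 to 975 mm from the base axis. Payload 7.1 kg.
Tool frame: the origin (TCP) lies between the finger pads; the fingertips stand 19 mm ahead of it and the grasp point (between the pads) is the TCP (ctrl.tcp_to_tips is the distance from the TCP to the fingertips, in mm); z points along the fingers, y is the line along which they close (so a half turn about z gives the same grasp; the last joint's range is limited). The gripper opens to 88 mm and grips with 3 to 60 N. Pads are 20 mm wide; open, the fingers measure 115 mm over their backs; the gripper's body (75 mm by 178 mm) begins 61 mm behind the grasp point.
Start: joints at [1.087, 0.423, 1.63, -0, 1.089, -0.019], TCP at [280.12, 558.693, 216.175] pointing down, gripper open.
Joint ranges: [-3, 3], [-0.9, 2.11], [0.09, 2.58], [-1.31, 4.45], [0.11, 2.69], [-2.54, 2.54]. Speed limits (rad/s): [2.39, 2.39, 3.01, 3.14, 3.14, 3.14].

### API

Orientations are given as a rotation vector (axis times angle).
In Python, from workcell import status, optics, ctrl gives the robot as it stands. The module is installed in compiled form; this text tells all that it offers.
- The arm moves only by the shell command python3 -m inch 'ROWS'. ROWS is JSON, a list that holds one entry, the list of rows, each a list of 7 numbers: the shift along the tool's x, y, z in mm, then the turn, a rotation vector about the tool's x, y, z in rad, then the opening in per cent of the stroke, from 0 (shut) to 100 (fully open). A call has 1 to 20 rows; each row is the pose to reach, as a shift and turn from the pose commanded when the call began, along the tool's axes at that moment; what a row does not reach only later rows make up. A row lasts 1/10 s, in which the tool goes at most 50 mm and 8.59 degrees, less where a joint would pass 70% of its speed; a pose out of reach is approached as far as the arm can. A call with a gripper value outside its range is refused whole. The fingers move at their own pace and stop on an object; the grip force is fixed at half the most. Time passes only in rows, so rows that repeat a pose let the fingers close. It gives the time, the measured TCP pose, the force, the opening and the grip force at its end, in the units of the state.
- status.get_obs(): the state, without advancing time (a new reading comes with each control period).
- optics.get_image(name): name is "side" or "top" or "wrist"; returns a dict with "frame" (400x640x3 uint8, red, green, blue), "fx", "fy", "cx", "cy" (pixels), "rvec" (rotation vector, rad) and "tvec" (3), from world to camera coordinates, as OpenCV has them; the wrist camera has in their place "hand_eye" (4x4, takes a point from camera to tool coordinates, whose origin is the TCP and whose axes are the flange's). Camera axes: x right, y down, z forward; pixel columns grow to the right and rows downward; lengths in mm; the calibration is good to about 2 mm. A picture is of the moment at which its call begins: read the wrist's pose just before it. There is no depth.
- ctrl.close_job(): hands the job in; it is judged then, once.
The state is a dict: "t": time; "qpos": joint angles; "qvel": joint speeds; "joint_torque": joint torques, N m; "ee_pos": TCP position; "orientation": TCP orientation; "ft_force": force on the tool from outside, world axes, zero at the start; "moment": the same for the moment, N m; "width": finger opening in mm; "grasp_force": force on a finger pad.
Only numpy, scipy, OpenCV 4.12 (cv2) and the standard library are available. Lean on these libraries where they do the work, as an engineer would, in place of code of your own. Each camera call takes 0.05 s, during which the arm holds its last target. There are 200 camera calls.

### The job

Build up the step pulley on the polisher's upright spindle: thread on every blue anodised pulley disc lying on the bench, the widest at the bottom and each next one narrower, and then the brass cap on top with its red dot up. Then take the automatic centre punch from its wooden block and press it straight down on the red dot until its spring snaps, which stakes the cap, firing it nowhere else, and hang the punch back upright in its block. Leave the other things on the bench where they are.

Things in the scene. Friction and masses are not known exactly. Their poses are not given: they have to be found in the camera images.
- polisher: belt-drive base of a lens polisher, fixed, green: plate 20 mm high, 116 mm wide, from 65 mm before the spindle (-x) to 155 mm behind it (own +x); origin on the spindle axis at bench height; round bearing housing 82 mm across, 46 mm high, round the spindle; motor with a small pulley (58 mm across, top 112 mm high) centred 115 mm from the spindle along +x
- spindle_seat (a point): centre of the ground steel seat (60 mm across) at the foot of the upright spindle, 50 mm above the bench; the first disc rests here; z up along the spindle
- spindle_tip (a point): top end of the spindle, 64 mm above the seat; the spindle is 12 mm thick, its top 7 mm tapered to 6 mm; discs and cap slide freely down it when let go
- disc_68: blue anodised pulley disc with a belt groove round its rim, 68 mm across, 10 mm thick, centre bore 16 mm; lies flat; origin at the centre of its underside, z up the bore; may be absent
- disc_61: blue anodised pulley disc with a belt groove round its rim, 61 mm across, 10 mm thick, centre bore 16 mm; lies flat; origin at the centre of its underside, z up the bore; may be absent
- disc_54: blue anodised pulley disc with a belt groove round its rim, 54 mm across, 10 mm thick, centre bore 16 mm; lies flat; origin at the centre of its underside, z up the bore; may be absent
- disc_47: blue anodised pulley disc with a belt groove round its rim, 47 mm across, 10 mm thick, centre bore 16 mm; lies flat; origin at the centre of its underside, z up the bore; may be absent
- disc_40: blue anodised pulley disc with a belt groove round its rim, 40 mm across, 10 mm thick, centre bore 16 mm; lies flat; origin at the centre of its underside, z up the bore; may be absent
- cap: plain brass retaining cap (a thick ring), 46 mm across, 10 mm thick, bore 16 mm, with a red dot on its upper face; lies dot up on the bench; origin at the centre of its underside, z up the bore
- dot (a point): centre of the red dot (6 mm across) on the cap's upper face, 16.5 mm from the cap's axis along the cap's +x, 10 mm above its underside
- punch_block: wooden tool block, fixed to the bench, 64 x 64 mm, 76 mm high on a 74 mm foot; origin under its centre
- block_hole (a point): centre of the mouth of the block's round hole, in its top face, 20 mm wide and 72 mm deep
- punch: automatic centre punch, hanging upright in the block's hole by its dark flange (32 mm across, 6 mm thick); origin on its axis at the flange's underside, z up. Above: knurled brass grip 19 mm thick from 6 to 54 mm, end cap 20 mm thick up to 64 mm. Below: barrel 16 mm thick, narrowing from 18 to 24 mm down to a 10 mm nose that ends 50 mm down; a 5 mm pin sticks out 14 mm more. 210 g
- punch_point (a point): point of the punch's pin, 64 mm below the punch's origin when the spring is relaxed; it moves up into the barrel as the punch is pressed
- punch_pin (a joint): how far the pin is pushed into the barrel, m: 0 relaxed, 0.010 the end of its travel. It starts to move at about 8 N, the force climbs to about 11 N near 3 mm, past 8 mm the hidden spring snaps and the resistance falls away to about 1 N at the end; it resets by itself when lifted
- lens_case: blue lens case, 121 x 55 x 21 mm, a bystander; origin at the centre of its underside
- glue_bottle: white glue bottle with a red nozzle, 27 mm across, 66 mm high, a bystander; origin at the centre of its underside
- eye_loupe: black eye loupe, 37 mm across, 34 mm high, a bystander; origin at the centre of its underside
- tape_roll: roll of white tape, 62 mm across, 12 mm high, a bystander; origin at the centre of its underside
Things that resemble listed ones, but are neither listed nor needed, are in the scene too. What is shaped like the disc_68 but orange is not meant.

How it is judged:
By the outcome, as a careful person would: the job done as asked, in the order asked, and still so for the second after the job is handed in, with the robot touching nothing.
Of disc_68, disc_61, disc_54, disc_47, disc_40 only 3 to 5 are there at a start; the rules pass over those that are not, and their reading is None.
At some moment in a run one of disc_68, disc_61, disc_54, disc_47, disc_40, cap may be knocked a few centimetres aside while the robot is not near it.
It also fails if it takes over 210 s, if anything falls off the work surface, if the arm or the gripper's body presses on something with over 40 N, if the wrist force passes 120 N, or if a joint passes its speed limit or range.

## Working session

There is one attempt and no reset: what is moved stays moved. The work goes in short steps, Python scripts to look and compute and a shell command to move; the robot and the scene stay as the last step left them, time stands still between calls to the robot, and variables do not carry over. Pictures are saved under pics/ and viewed, at most 16 in all, crops included, and the job is handed in when it is done.

```bash
mkdir -p pics; cat > h.py <<'E'
import numpy as np, cv2
from scipy.spatial.transform import Rotation as R
from workcell import status, optics, ctrl
def cam(name):
    o=status.get_obs(); d=optics.get_image(name)
    K=np.array([[d["fx"],0,d["cx"]],[0,d["fy"],d["cy"]],[0,0,1.]])
    if name=="wrist":
        T=np.eye(4);T[:3,:3]=R.from_rotvec(o["orientation"]).as_matrix();T[:3,3]=o["ee_pos"]
        M=T@np.array(d["hand_eye"]); Rc=M[:3,:3]; c=M[:3,3]
    else:
        Rw=R.from_rotvec(np.array(d["rvec"]).ravel()).as_matrix(); Rc=Rw.T; c=-Rw.T@np.array(d["tvec"]).ravel()
    return d["frame"],K,Rc,c
def ray(K,Rc,c,uv,z):
    uv=np.atleast_2d(uv).astype(float)
    d=(Rc@np.linalg.inv(K)@np.c_[uv,np.ones(len(uv))].T).T
    return c+d*((z-c[2])/d[:,2])[:,None]
def proj(K,Rc,c,P):
    p=(Rc.T@(np.atleast_2d(P)-c).T).T; q=(K@p.T).T; return q[:,:2]/q[:,2:]
def save(f,n): cv2.imwrite("pics/"+n,f[:,:,::-1])
E
python3 - <<'E'
from h import *
for n in ("top","side","wrist"):
    f,K,Rc,c=cam(n); save(f,n+"0.png"); np.savez(n+"0.npz",f=f,K=K,Rc=Rc,c=c); print(n,c.round(),K[0,0],Rc[:,2].round(2))
print(status.get_obs(), ctrl.tcp_to_tips)
E
```

```text
top [ 359.  -82. 1571.] 477.9545074885319 [ 0.13  0.01 -0.99]
side [   44. -1574.   772.] 470.9632049690067 [ 0.28  0.87 -0.4 ]
wrist [220. 587. 385.] 288.81620117034015 [ 0.22 -0.11 -0.97]
{'t': 0.15, 'qpos': array([ 1.08700488e+00,  4.23680196e-01,  1.63047997e+00, -3.50045365e-05,
        1.08856831e+00, -1.90160991e-02]), 'qvel': array([-1.87823069e-05, -1.46608172e-03, -1.64049897e-03,  1.87160963e-03,
        1.13411056e-03, -4.01431148e-05]), 'joint_torque': array([-7.42431384e-04, -5.44982386e+01, -2.73918396e+01,  6.43336773e-02,
        2.04145565e-02, -8.31592092e-05]), 'ee_pos': array([279.93995183, 558.33566207, 215.58450998]), 'orientation': array([-7.23430932e-01, -3.05690407e+00,  1.74003133e-03]), 'ft_force': array([1.27515812, 0.09944371, 0.00792335]), 'moment': array([ 0.00997032,  0.00314039, -0.00085619]), 'grasp_force': 0.0, 'width': 87.74985374685241} 19.0
```

View pics/top0.png

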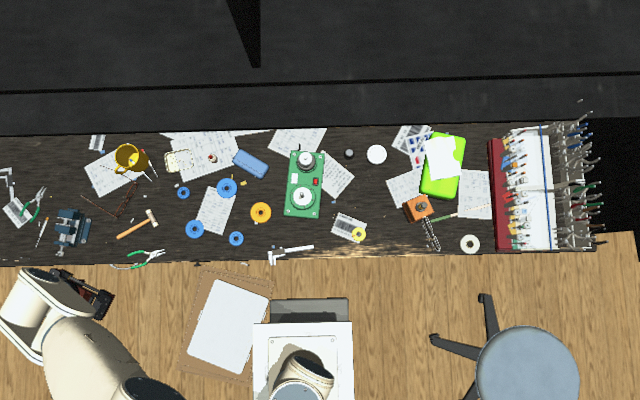

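View pics/side0.png

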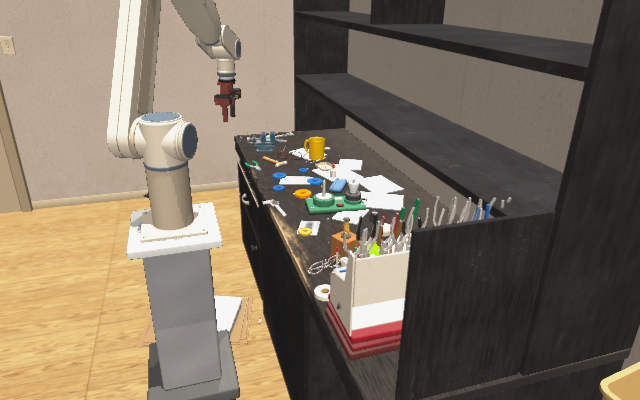

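Top view: four blue discs at (183,192), (227,188), (195,229), (236,238); orange decoy (260,212); brass cap (358,233); polisher spindle ~(303,196); block with punch (419,208).

```bash
cat > m.py <<'E'
from h import *
def blobs(f,lo,hi,minA=30):
    hsv=cv2.cvtColor(f,cv2.COLOR_RGB2HSV); m=cv2.inRange(hsv,lo,hi)
    cs,_=cv2.findContours(m,cv2.RETR_EXTERNAL,cv2.CHAIN_APPROX_NONE)
    return [c for c in cs if cv2.contourArea(c)>minA]
def fit(c,K,Rc,cc,z):
    h=cv2.convexHull(c)[:,0].astype(float)
    P=ray(K,Rc,cc,h+0.0,z)[:,:2].astype(np.float32)
    (x,y),(a,b),_=cv2.fitEllipse(P) if len(P)>=5 else cv2.minAreaRect(P)
    return np.round([x,y,a,b],1)
E
python3 - <<'E'
from m import *
d=np.load("top0.npz"); f,K,Rc,c=d["f"],d["K"],d["Rc"],d["c"]
for nm,lo,hi in (("blue",(100,120,80),(118,255,255)),("yel",(22,90,100),(34,255,255)),("green",(60,100,50),(85,255,255))):
    for b in blobs(f,lo,hi):
        print(nm,cv2.boundingRect(b),fit(b,K,Rc,c,20 if nm=="green" else 10))
save(cv2.resize(f[140:255,170:350],None,fx=4.4,fy=4.4,interpolation=cv2.INTER_CUBIC),"top_a.png")
save(cv2.resize(f[140:255,330:490],None,fx=4.4,fy=4.4,interpolation=cv2.INTER_CUBIC),"top_b.png")
E
```

```text
blue (229, 231, 15, 15) [423.3 209.1  46.8  48.1]
blue (185, 220, 20, 19) [456.6 346.1  58.5  63.3]
blue (177, 187, 13, 12) [578.2 384.   40.9  42.8]
blue (216, 178, 21, 20) [591.1 240.4  65.3  69.5]
yel (352, 227, 14, 15) [ 426.7 -190.7   44.    46.1]
yel (508, 221, 8, 14) [ 436.1 -689.    24.1   49.9]
yel (251, 203, 20, 19) [507.3 128.4  63.   64.7]
yel (115, 144, 24, 30) [700.2 582.9  84.9 107.3]
green (127, 250, 18, 7) [383.4 535.   13.9  61.2]
green (30, 207, 10, 16) [518.4 871.2  15.2  57.5]
green (19, 201, 11, 15) [538.9 906.5  14.3  55.1]
green (573, 185, 21, 8) [ 554.8 -923.5   17.8   70.4]
green (283, 151, 41, 68) [594.4 -16.1 152.1 264.6]
```

View pics/top_a.png

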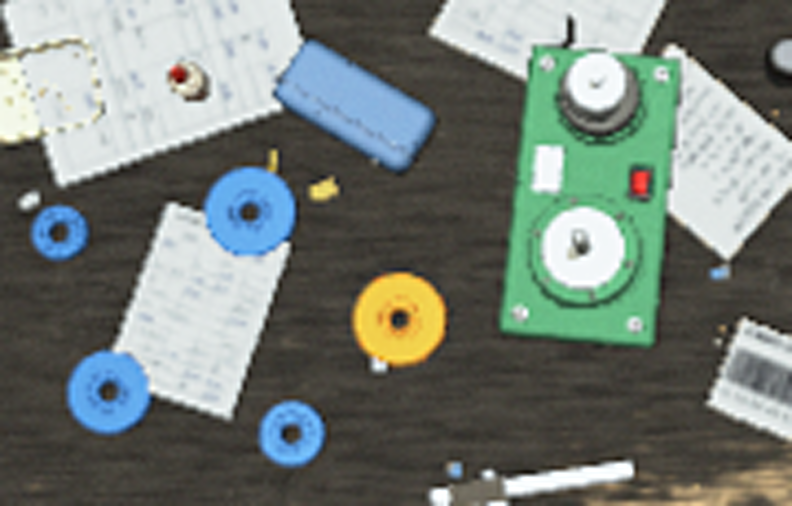

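View pics/top_b.png

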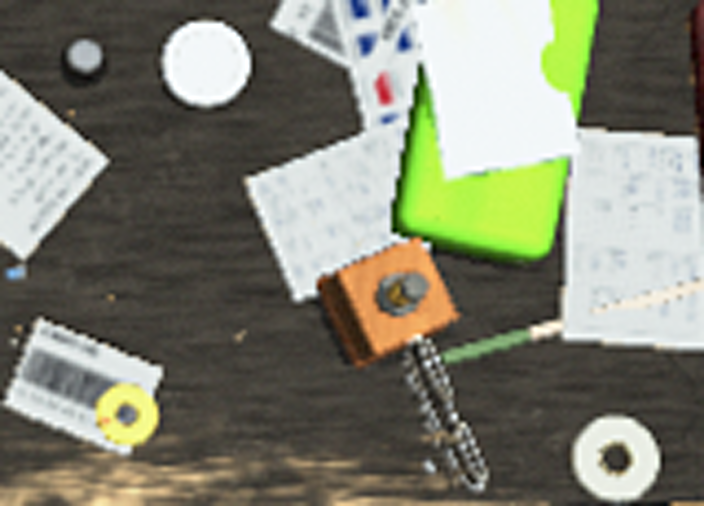

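The crops show the bench clearly: four discs (68, 61, 47 and 40, so 54 is absent), and the cap with its dot at crop (104,421), on its +y side. White seat is at ~(302.5,196) full px, and the punch stands in its block at crop (400,290). Next I work out the spindle and the first move.

```bash
cat >> m.py <<'E'
def go(x,y,z,yaw=None):
    """shift and turn in tool axes to reach tool-down pose; yaw = world angle of the tool y axis (mod pi)"""
    o=status.get_obs(); Rt=R.from_rotvec(o["orientation"]).as_matrix(); p=np.array(o["ee_pos"])
    cur=np.arctan2(Rt[1,1],Rt[0,1])
    t=cur if yaw is None else cur+(yaw-cur+np.pi/2)%np.pi-np.pi/2
    yv=np.array([np.cos(t),np.sin(t),0]); zv=np.array([0,0,-1.]); xv=np.cross(yv,zv)
    T=np.c_[xv,yv,zv]
    print("t",round(o["t"],2),"at",p.round(1),"yaw",round(cur,3),"shift",(Rt.T@(np.array([x,y,z])-p)).round(1),"turn",R.from_matrix(Rt.T@T).as_rotvec().round(3),"q",np.round(o["qpos"],2),"w",round(o["width"],1))
E
python3 - <<'E'
from m import *
d=np.load("top0.npz"); f,K,Rc,c=d["f"],d["K"],d["Rc"],d["c"]
hsv=cv2.cvtColor(f,cv2.COLOR_RGB2HSV); w=cv2.inRange(hsv,(0,0,170),(180,60,255))
for y0,y1,x0,x1,z in ((180,214,288,320,50),(146,174,290,322,112)):
    m=np.zeros_like(w); m[y0:y1,x0:x1]=w[y0:y1,x0:x1]
    cs,_=cv2.findContours(m,0,1); b=max(cs,key=cv2.contourArea); print(cv2.boundingRect(b),fit(b,K,Rc,c,z))
# block top
print(ray(K,Rc,c,[330+400/4.4,140+292/4.4],80), "dot",ray(K,Rc,c,[330+104/4.4,140+421/4.4],10))
d=np.load("side0.npz"); f,K,Rc,c=d["f"],d["K"],d["Rc"],d["c"]
print(proj(K,Rc,c,[[516,-4,114],[516,-4,50]]))
save(cv2.resize(f[170:270,290:390],None,fx=6,fy=6,interpolation=cv2.INTER_CUBIC),"side_a.png")
go(591,240,150)
E
```

```text
(293, 187, 19, 19) [550.7 -11.1  59.9  60.6]
(299, 146, 19, 19) [685.  -35.8  50.3  92.7]
[[ 504.33201831 -383.695572     80.        ]] dot [[ 421.2022307  -174.83606614   10.        ]]
[[313.988521   179.83845452]
 [313.87938943 195.46158894]]
t 0.15 at [279.9 558.3 215.6] yaw 1.106 shift [-420.7 -145.1   65.8] turn [-0.001  0.     0.   ] q [ 1.09  0.42  1.63 -0.    1.09 -0.02] w 87.7
```

View pics/side_a.png

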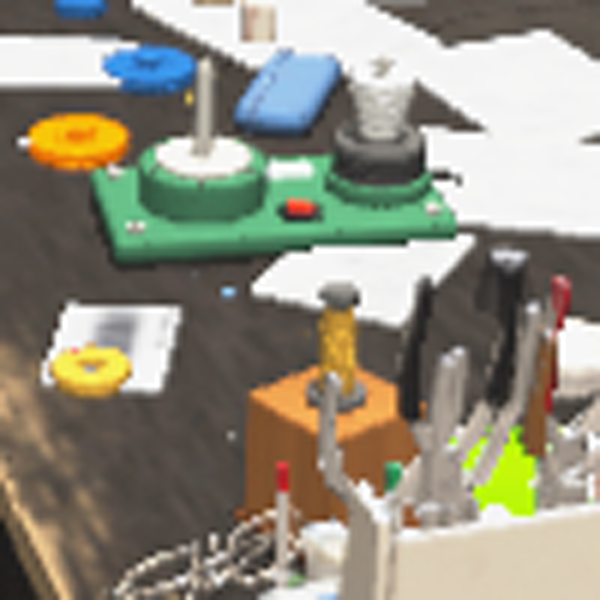

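Side view: the spindle tip is at full px (324,180) and the punch is upright in the block at crop (338,340). The punch sits clear of the tray. Moving to hover over disc_68.

```bash
python3 -m inch '[[[-50,-17,8,0,0,0,100],[-100,-34,16,0,0,0,100],[-150,-51,24,0,0,0,100],[-200,-68,32,0,0,0,100],[-250,-85,40,0,0,0,100],[-300,-102,48,0,0,0,100],[-350,-119,56,0,0,0,100],[-421,-145,66,0,0,0,100],[-421,-145,66,0,0,0,100],[-421,-145,66,0,0,0,100],[-421,-145,66,0,0,0,100],[-421,-145,66,0,0,0,100]]]'
cat >> m.py <<'E'
def wblue(z=10,lo=(95,110,60),hi=(120,255,255),minA=400,name=None):
    f,K,Rc,c=cam("wrist")
    if name: save(f,name)
    for b in blobs(f,lo,hi,minA): print(cv2.boundingRect(b),fit(b,K,Rc,c,z))
    return f,K,Rc,c
E
python3 - <<'E'
from m import *
f,K,Rc,c=cam("side")
print("side check spindle",proj(K,Rc,c,[[550.7,-11,114],[550.7,-11,50]]), "meas 324.3,180.3")
wblue(name="w1.png"); go(591,240,21)
E
```

```text
t: 1.35
ee_pos: [590.6, 241.0, 150.0]
orientation: [-0.723, -3.057, 0.0]
ft_force: [-0.8, 0.8, -0.3]
width: 87.8
grasp_force: 0.0
side check spindle [[323.37459423 179.5811123 ]
 [323.1319471  195.17656262]] meas 324.3,180.3
(291, 156, 63, 60) [591.5 239.   66.3  68. ]
(420, 95, 42, 41) [579.1 382.2  40.7  43.5]
(193, 25, 51, 53) [424.8 208.5  47.5  49.8]
(326, 0, 65, 52) [458.8 344.3  59.1  62.1]
t 1.45 at [590.5 241.6 150.3] yaw 1.108 shift [ -1.2  -1.2 129.3] turn [ 0. -0.  0.] q [ 0.37  0.52  1.64  0.    0.98 -0.74] w 87.8
```

View pics/w1.png

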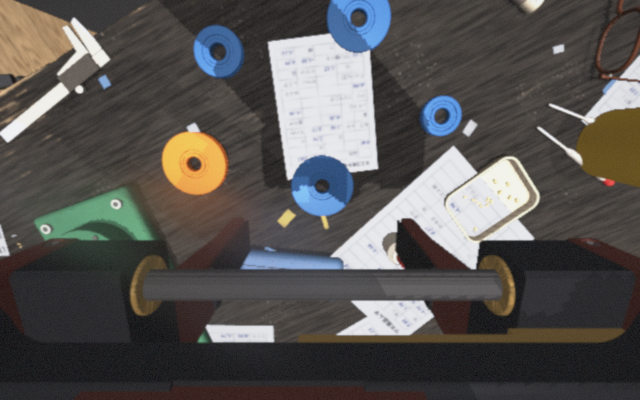

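The wrist view confirms disc positions within 2 mm of the top view; disc_68 is between the fingers at (322,186). Descend and grip.

```bash
python3 -m inch '[[[-1,-1.5,45,0,0,0,100],[-1,-1.5,90,0,0,0,100],[-1,-1.5,118,0,0,0,100],[-1,-1.5,128,0,0,0,100],[-1,-1.5,129,0,0,0,100],[-1,-1.5,129,0,0,0,100],[-1,-1.5,129,0,0,0,60],[-1,-1.5,129,0,0,0,60],[-1,-1.5,129,0,0,0,60],[-1,-1.5,129,0,0,0,60],[-1,-1.5,129,0,0,0,60],[-1,-1.5,129,0,0,0,60],[-1,-1.5,129,0,0,0,60]]]'
python3 -c "
from m import *
go(550.7,-11,160)"
```

```text
t: 2.75
ee_pos: [591.7, 238.5, 21.1]
orientation: [-0.724, -3.057, 0.0]
ft_force: [-0.9, -0.8, -0.0]
width: 52.5
grasp_force: 0.0
t 2.75 at [591.7 238.5  21.1] yaw 1.106 shift [ -75.2 -241.4 -138.9] turn [-0. -0. -0.] q [ 0.36  0.7   1.69 -0.    0.75 -0.74] w 52.5
```

```bash
python3 -c "
from m import *
f,K,Rc,c=wblue(name='w2.png')
wblue()"
```

```text
(275, 175, 101, 95) [591.3 239.2  66.8  67.4]
(490, 70, 77, 71) [578.8 381.3  40.6  45.4]
(97, 0, 91, 42) [426.8 208.1  44.8  50.9]
(275, 175, 101, 95) [591.3 239.2  67.   67.4]
(490, 71, 77, 70) [578.8 381.3  40.5  45.5]
(97, 0, 91, 42) [426.7 208.1  44.9  51.1]
```

View pics/w2.png

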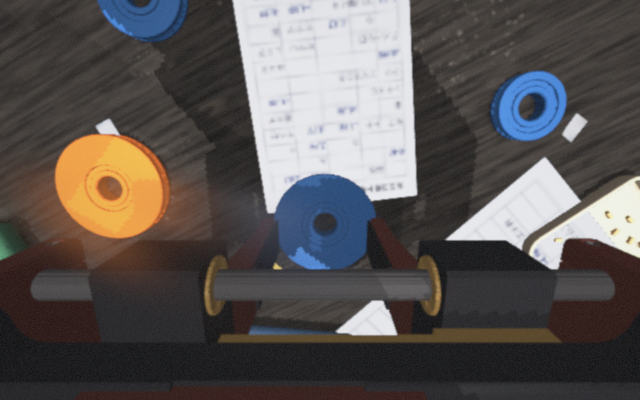

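The disc (325,222) is still between the fingertips with no grip force, so the tips probably sit in the belt groove. Close further.

```bash
python3 -m inch '[[[0,0,0,0,0,0,30],[0,0,0,0,0,0,30],[0,0,0,0,0,0,30],[0,0,0,0,0,0,30],[0,0,0,0,0,0,30]]]'
python3 -c "
from m import *
wblue()"
```

```text
t: 3.35
ee_pos: [591.7, 238.6, 21.2]
orientation: [0.724, 3.057, -0.0]
ft_force: [-1.2, 0.7, -0.1]
width: 26.8
grasp_force: 0.0
(275, 175, 102, 95) [591.3 239.3  67.1  67.3]
(490, 71, 77, 70) [578.8 381.3  40.5  45.4]
(97, 0, 91, 42) [426.7 208.2  45.1  51. ]
```

```bash
python3 -c "
from m import *
f,K,Rc,c=cam('wrist'); save(f[120:360,200:460].repeat(2,0).repeat(2,1),'w3.png')
print(Rc.round(3),c, proj(K,Rc,c,[[591.7,238.6,21.1],[591.7,238.6,2.1]]))
f,K,Rc,c=cam('side'); q=proj(K,Rc,c,[591.7,238.6,2])[0]; print(q)"
```

```text
[[ 0.447  0.868  0.216]
 [ 0.894 -0.434 -0.108]
 [ 0.     0.242 -0.97 ]] [531.86101464 266.93990325 190.3870129 ] [[324.42327123 231.83971083]
 [324.210835   221.69849035]]
[314.56395851 181.97341709]
```

View pics/w3.png

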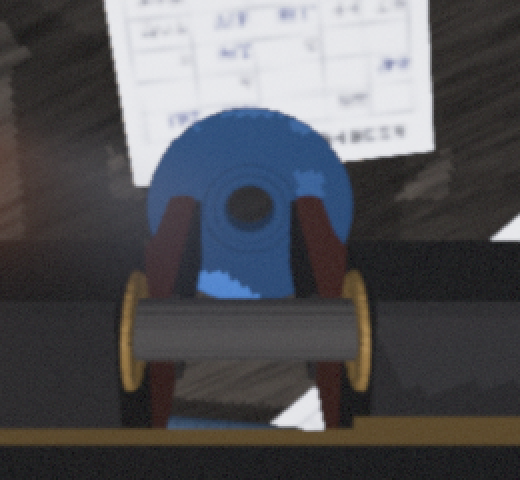

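The fingers at 26.8 mm are above the disc: in the image the tips appear at about z≈20, not 2. So the tips seem shorter than stated. Open, then descend in small steps watching the force.

```bash
python3 -m inch '[[[0,0,0,0,0,0,100],[0,0,0,0,0,0,100],[0,0,0,0,0,0,100],[0,0,0,0,0,0,100],[0,0,0,0,0,0,100],[0,0,0,0,0,0,100],[0,0,0,0,0,0,100],[0,0,1,0,0,0,100],[0,0,2,0,0,0,100],[0,0,2,0,0,0,100]]]'
python3 -m inch '[[[0,0,0.5,0,0,0,100],[0,0,1,0,0,0,100],[0,0,1.5,0,0,0,100],[0,0,1.5,0,0,0,100]]]'; python3 -c "
from m import *
f,K,Rc,c=cam('wrist'); save(f,'w4.png')"
```

```text
t: 4.5
ee_pos: [591.5, 238.5, 19.0]
orientation: [-0.723, -3.057, 0.0]
ft_force: [-0.3, 0.0, -0.1]
width: 87.9
grasp_force: 0.0
t: 4.9
ee_pos: [591.6, 238.6, 17.6]
orientation: [-0.723, -3.057, 0.0]
ft_force: [-0.7, 0.1, -0.3]
width: 87.6
grasp_force: 0.0
```

View pics/w4.png

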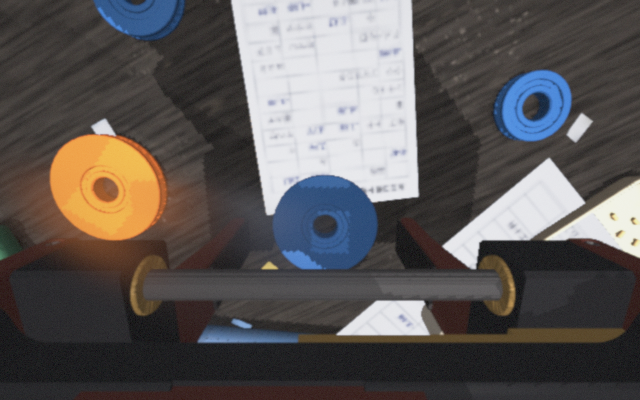

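Scale at the tips (150 px for 88 mm) puts them at or just above the TCP's depth, so I keep descending gently.

```bash
for i in 1 2; do python3 -m inch '[[[0,0,1,0,0,0,100],[0,0,2,0,0,0,100],[0,0,3,0,0,0,100],[0,0,4,0,0,0,100],[0,0,4,0,0,0,100]]]' | grep -E "ee_pos|ft_"; done; python3 -m inch '[[[0,0,0,0,0,0,60],[0,0,0,0,0,0,60],[0,0,0,0,0,0,60],[0,0,0,0,0,0,60],[0,0,0,0,0,0,60],[0,0,0,0,0,0,60]]]'
```

```text
ee_pos: [591.6, 238.5, 13.5]
ft_force: [-0.5, -0.0, -0.3]
ee_pos: [591.6, 238.5, 9.5]
ft_force: [0.3, 0.6, 0.4]
t: 6.55
ee_pos: [591.7, 238.6, 9.7]
orientation: [0.724, 3.057, 0.0]
ft_force: [-0.0, 0.4, -0.5]
width: 52.6
grasp_force: 0.0
```

```bash
python3 -m inch '[[[0,0,0,0,0,0,100],[0,0,0,0,0,0,100],[0,0,0,0,0,0,100],[0,0,0,0,0,0,100],[0,0,0,0,0,0,100],[0,0,0,0,0,0,100],[0,0,1,0,0,0,100],[0,0,2,0,0,0,100],[0,0,2,0,0,0,100]]]' | grep -E "ee_pos|ft_"; python3 -m inch '[[[0,0,1,0,0,0,100],[0,0,2,0,0,0,100],[0,0,3,0,0,0,100],[0,0,3,0,0,0,100]]]'| grep -E "ee_pos|ft_"; python3 -c "
from m import *
f,K,Rc,c=wblue(); print(proj(K,Rc,c,[591.7,238.6,10]))"
```

```text
ee_pos: [591.5, 238.5, 7.5]
ft_force: [-1.0, 0.1, 0.1]
ee_pos: [591.6, 238.5, 4.5]
ft_force: [-0.7, -0.2, 0.8]
(270, 180, 112, 90) [590.7 239.5  65.7  67.7]
(506, 65, 87, 78) [578.8 381.1  40.6  46. ]
(79, 0, 94, 34) [425.3 208.5  46.8  53.4]
[[324.63499513 235.29792904]]
```

```bash
python3 -m inch '[[[0,0,0,0,0,0,66],[0,0,0,0,0,0,66],[0,0,0,0,0,0,66],[0,0,0,0,0,0,66],[0,0,0,0,0,0,66],[0,0,0,0,0,0,66]]]' | grep -E "ee_pos|ft_|wid|gr"
```

```text
ee_pos: [591.7, 238.6, 4.7]
ft_force: [-0.2, -0.8, -0.0]
width: 58.2
grasp_force: 0.0
```

```bash
for i in 1 2 3 4; do python3 -m inch '[[[0,0,0.7,0,0,0,66],[0,0,1.5,0,0,0,66],[0,0,1.5,0,0,0,66]]]' | grep -E "ee_pos|ft_" | tr '\n' ' '; done; python3 -c "
from m import *
f,K,Rc,c=cam('wrist'); save(f,'w5.png')"
```

```text
ee_pos: [591.8, 238.6, 3.9] ft_force: [-1.6, -0.9, 5.6] ee_pos: [591.8, 238.6, 3.7] ft_force: [-5.9, -2.0, 18.7] ee_pos: [591.9, 238.7, 3.6] ft_force: [-9.9, -3.8, 30.8] ee_pos: [591.9, 238.6, 3.5] ft_force: [-14.7, -5.4, 43.1]
```

View pics/w5.png

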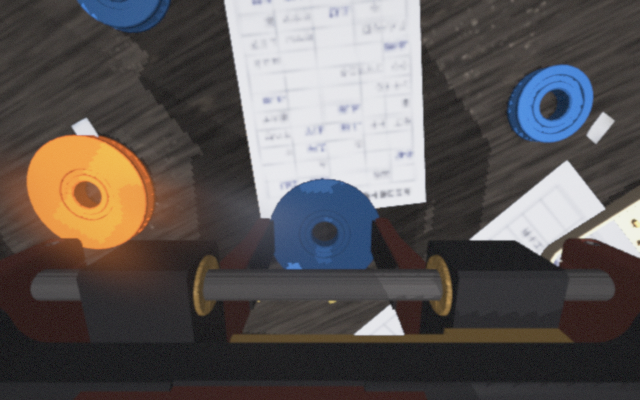

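43 N upward at TCP z≈3.9: the tips rest on the disc's top face (z=10). So on this gripper the tips are about 6 mm behind the TCP, not 19 ahead. Back off, open, and descend accordingly.

```bash
python3 -m inch '[[[0,0,-5,0,0,0,66],[0,0,-10,0,0,0,66],[0,0,-10,0,0,0,100],[0,0,-10,0,0,0,100],[0,0,-10,0,0,0,100],[0,0,-10,0,0,0,100],[0,0,-10,0,0,0,100],[0,0,-4,0,0,0,100],[0,0,-2,0,0,0,100],[0,0,0,0,0,0,100],[0,0,0,0,0,0,100]]]'| grep -E "ee_pos|ft_"; for i in 1 2; do python3 -m inch '[[[0,0,0.7,0,0,0,100],[0,0,1.5,0,0,0,100],[0,0,1.5,0,0,0,100]]]' | grep -E "ee_pos|ft_" | tr '\n' ' '; done
```

```text
ee_pos: [591.4, 238.4, -1.8]
ft_force: [0.4, -0.3, 0.4]
ee_pos: [591.7, 238.6, -2.8] ft_force: [0.1, -0.2, -0.6] ee_pos: [591.6, 238.6, -4.4] ft_force: [-0.6, 0.8, -0.0]
```

```bash
python3 -m inch '[[[0,0,0,0,0,0,60],[0,0,0,0,0,0,60],[0,0,0,0,0,0,60],[0,0,0,0,0,0,60],[0,0,0,0,0,0,60],[0,0,0,0,0,0,60]]]' | grep -E "ee_pos|ft_|wid|gr"; python3 -c "
from m import *
go(550.7,-11,110)"
```

```text
ee_pos: [591.8, 238.6, -4.3]
ft_force: [0.8, 0.9, -0.2]
width: 67.6
grasp_force: 30.0
t 12.05 at [591.8 238.6  -4.3] yaw 1.106 shift [ -75.2 -241.5 -114.3] turn [ 0.  0. -0.] q [ 0.36  0.74  1.69  0.    0.71 -0.74] w 67.6
```

Gripped at 67.6 mm, 30 N. Lift and carry to above the spindle (underside at ~130).

```bash
python3 -m inch '[[[0,0,-45,0,0,0,60],[0,0,-90,0,0,0,60],[0,0,-130,0,0,0,60],[-15,-45,-130,0,0,0,60],[-30,-90,-130,0,0,0,60],[-44,-135,-130,0,0,0,60],[-58,-180,-130,0,0,0,60],[-70,-225,-130,0,0,0,60],[-75,-241.5,-130,0,0,0,60],[-75,-241.5,-130,0,0,0,60],[-75,-241.5,-130,0,0,0,60],[-75,-241.5,-130,0,0,0,60]]]'| grep -E "ee_pos|ft_|wid|gr"
python3 - <<'E'
from m import *
f,K,Rc,c=cam("wrist"); np.savez("w6.npz",f=f,K=K,Rc=Rc,c=c)
z=status.get_obs()["ee_pos"][2]+14.4
for b in blobs(f,(95,110,40),(120,255,255),400): print(cv2.boundingRect(b),fit(b,K,Rc,c,z))
print(proj(K,Rc,c,[[550.7,-11,114],[550.7,-11,z]]))
save(f[80:360,120:520].repeat(2,0).repeat(2,1)[:,:800],"w6.png")
go(550.7,-11,126)
E
```

```text
ee_pos: [550.7, -10.0, 125.6]
ft_force: [-0.5, -0.2, -1.5]
width: 67.8
grasp_force: 30.0
(264, 180, 119, 89) [548.5 -10.1  67.5  68.5]
[[322.88582037 226.09197274]
 [323.00958898 241.81057133]]
t 13.3 at [550.7  -9.8 125.6] yaw 1.107 shift [-0.5 -1.1 -0.4] turn [ 0.  0. -0.] q [-0.04  0.44  1.86  0.    0.84 -1.15] w 67.4
```

View pics/w6.png

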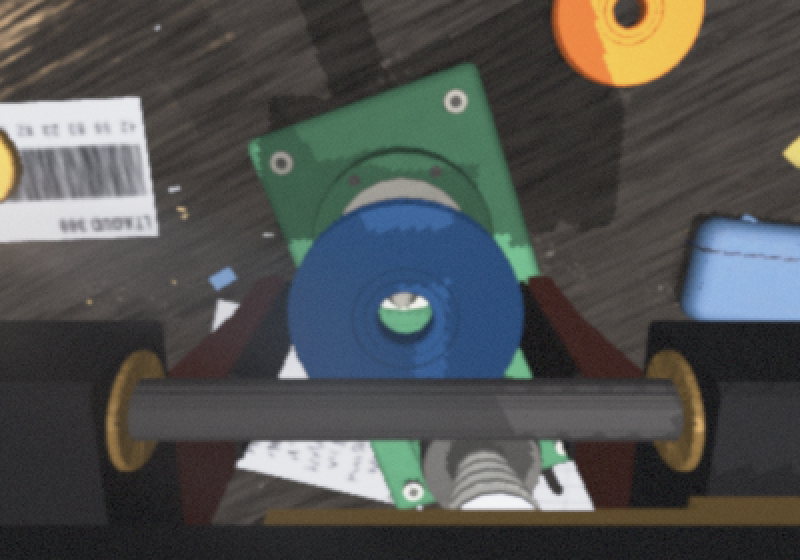

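Through the bore (crop (405,312)) the spindle's tip is visible at crop (405,299), close to aligned. Compute the remaining offset.

```bash
python3 - <<'E'
from m import *
d=np.load("w6.npz"); f,K,Rc,c=d["f"],d["K"],d["Rc"],d["c"]
print("tip",ray(K,Rc,c,[120+405/2,80+299/2],114),"bore top",ray(K,Rc,c,[[120+405/2,80+313/2]],140))
# bore region = non blue inside the disc
h=cv2.cvtColor(f,cv2.COLOR_RGB2HSV)[215:255,300:345]; m=cv2.inRange(h,(95,110,0),(125,255,255)); 
print(''.join(('#' if v else '.')+('\n' if j==44 else '') for r in m for j,v in enumerate(r)))
E
```

```text
tip [[552.73572627 -12.30150628 114.        ]] bore top [[547.65220301  -9.80770683 140.        ]]
#############################################
#############################################
#############################################
#############################################
#############################################
#############################################
#############################################
#############################################
#############################################
#############################################
#############################################
#################..........##################
###############...............###############
#############...................#############
############......................###########
###########........................##########
##########.........................##########
##########.........................##########
##########..........................#########
#########...........................#########
#########...........................#########
#########...........................#########
#########...........................#########
#########...........................#########
#########...........................#########
##########.........................##########
###########........................##########
###########......................############
############.....................############
##############..................#############
#############.#................##############
#################...........#################
#####################.#######################
##############.##############################
#############################################
#############################################
#############################################
#############################################
#############################################
#############################################
```

```bash
python3 - <<'E'
from m import *
d=np.load("w6.npz"); f=d["f"]
for r in range(224,248): print(r,' '.join("%3d"%f[r,x].min() for x in range(308,338)), f[r,322])
E
```

```text
224  51  45  49  47  52  48  50  50  49  47  52  60  57  63  61  62  60  58  61  58  56  57  56  57  59  55  52  53  56  57 [ 61  97 149]
225  50  53  51  51  46  47  51  49  51  55  58  63  76  80  79  80  69  60  59  54  58  60  61  59  61  56  57  53  51  55 [ 79 103 143]
226  50  50  51  54  53  52  50  54  59  76  91 110 122 132 133 130 114  93  74  63  60  57  61  61  55  58  58  56  60  52 [133 141 155]
227  53  48  50  55  52  53  58  71 102 130 149 170 176 175 173 171 160 135 101  81  83  91  83  66  61  59  56  60  60  49 [179 178 173]
228  53  51  48  48  59  69  76 100 137 166 176 181 180 179 181 174 159 131 106 105 138 170 154 120  82  64  60  58  62  54 [191 189 181]
229  52  51  54  71 111 136 120 115 138 171 178 183 183 182 177 168 152 120 104 129 185 226 227 197 136  87  62  60  58  58 [189 186 177]
230  54  51  63 111 177 210 185 139 138 167 179 184 181 183 178 170 149 122 121 165 219 236 238 231 205 153  89  58  59  61 [187 185 178]
231  57  61  98 161 220 233 226 191 157 160 173 180 181 184 176 168 156 148 173 210 233 238 240 237 231 200 120  65  58  56 [188 184 1
[... 1508 characters left out ...]
[109 173 135]
243  52  47  43  41  53  63  85  99 104 110 108 111 111 109 112 110 110 110 112 113 113 110  97  77  52  41  37  45  48  51 [112 178 140]
244  49  48  42  41  43  45  57  75  89 103 108 110 111 115 113 112 108 110 108 108 104  92  74  54  44  31  39  42  49  53 [113 180 141]
245  55  48  47  40  41  44  40  53  60  77  91  99 104 102 105 106 104 100  98  84  74  64  52  46  35  43  41  47  50  57 [105 168 132]
246  55  53  48  47  43  40  43  38  45  50  58  67  67  73  79  81  75  68  56  51  45  45  40  37  33  33  45  54  52  57 [ 79 122 110]
247  52  48  49  48  42  45  43  44  39  38  43  45  45  48  50  47  49  42  38  44  44  36  39  42  41  44  55  54  56  56 [50 76 89]
```

Spindle tip (grey strip, end centred near px (321,230)) against bore centre (322,236): the disc must go about 5 mm along tool −x. Shift, lower to just above the tip and look again.

```bash
cat >> m.py <<'E'
def bore(dz,name=None,col=((95,90,0),(125,255,255))):
    """bore of the held ring: top edge at tcp z + dz; prints bore centre and bright spindle pixels inside"""
    f,K,Rc,c=cam("wrist"); z=status.get_obs()["ee_pos"][2]+dz
    m=255-cv2.inRange(cv2.cvtColor(f,cv2.COLOR_RGB2HSV),*col); m[f.max(2)<60]=0
    n,l,s,ce=cv2.connectedComponentsWithStats(m)
    p=proj(K,Rc,c,[*status.get_obs()["ee_pos"][:2],z])[0]
    for i in range(1,n):
        if 80<s[i,4]<1500 and np.linalg.norm(ce[i]-p)<25:
            x,y,w,h,_=s[i]; print("bore",s[i],ray(K,Rc,c,[x+w/2-.5,y+h/2-.5],z).round(1))
            sp=(f.min(2)>140)&(f.max(2).astype(int)-f.min(2)<25)&(l==i); ys,xs=np.nonzero(sp)
            if len(xs): print("spindle px x",xs.min(),xs.max(),"y",ys.min(),ys.max())
    if name: save(f[150:300,220:420].repeat(3,0).repeat(3,1),name)
    return f,K,Rc,c
E
python3 -m inch '[[[-5,-0.8,0,0,0,0,60],[-5,-0.8,5,0,0,0,60],[-5,-0.8,10,0,0,0,60],[-5,-0.8,15,0,0,0,60],[-5,-0.8,15,0,0,0,60],[-5,-0.8,15,0,0,0,60]]]'| grep -E "ee_pos|ft_|wid|gr"; python3 -c "
from m import *
bore(14.4,'w7.png')"
```

```text
ee_pos: [554.3, -13.9, 110.3]
ft_force: [0.1, 0.6, -0.9]
width: 67.1
grasp_force: 30.0
bore [309 226  27  21 440] [[550.8 -13.7 125. ]]
spindle px x 310 334 y 227 235
```

View pics/w7.png

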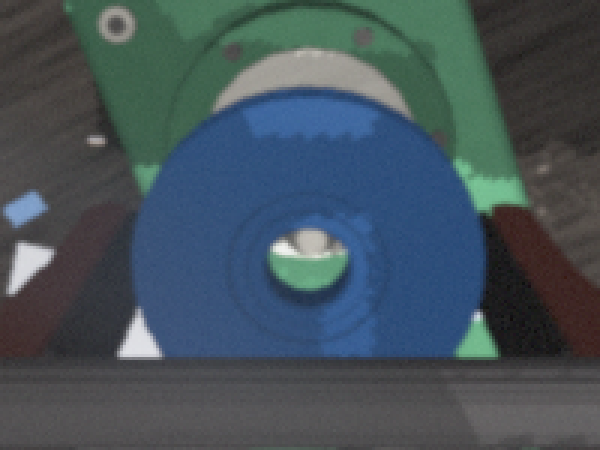

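Tip at px (324,230.5), bore centre (322,236): residual about 1 mm. Correct it and lower onto the spindle to underside ≈ 75. I'll release there, staying high because the palm may be close to the spindle tip.

```bash
python3 -m inch '[[[-0.8,1.1,0,0,0,0,60],[-0.8,1.1,5,0,0,0,60],[-0.8,1.1,10,0,0,0,60],[-0.8,1.1,15,0,0,0,60],[-0.8,1.1,15,0,0,0,60]]]'| grep -E "ee_pos|ft_|wid|gr"; python3 -m inch '[[[0,0,6,0,0,0,60],[0,0,12,0,0,0,60],[0,0,18,0,0,0,60],[0,0,25,0,0,0,60],[0,0,25,0,0,0,60]]]'| grep -E "ee_pos|ft_|wid|gr"; python3 -c "
from m import *
bore(14.4)"
```

```text
ee_pos: [555.1, -13.2, 94.7]
ft_force: [-0.0, 1.5, -1.5]
width: 67.7
grasp_force: 30.0
ee_pos: [555.2, -13.3, 69.4]
ft_force: [-2.9, 1.2, -3.1]
width: 67.5
grasp_force: 30.0
bore [309 226  28  41 881] [[557.3 -15.6  84.1]]
spindle px x 310 334 y 232 265
```

Threaded, with about 3 N sideways toward tool +x. Ease 0.8 mm that way, release and rise.

```bash
python3 -m inch '[[[0.8,0,0,0,0,0,60],[0.8,0,0,0,0,0,60]]]'| grep -E "ee_pos|ft_"; python3 -m inch '[[[0,0,0,0,0,0,100],[0,0,0,0,0,0,100],[0,0,0,0,0,0,100],[0,0,0,0,0,0,100],[0,0,-20,0,0,0,100],[0,0,-45,0,0,0,100],[0,0,-70,0,0,0,100],[0,0,-90,0,0,0,100],[0,0,-90,0,0,0,100]]]'| grep -E "ee_pos|ft_|wid"; python3 - <<'E'
from m import *
f,K,Rc,c=wblue(z=60); np.savez("w8.npz",f=f,K=K,Rc=Rc,c=c)
f,K,Rc,c=cam("top")
for b in blobs(f,(100,120,80),(118,255,255)): print("top",fit(b,K,Rc,c,10), fit(b,K,Rc,c,60))
go(458,345,60)
E
```

```text
ee_pos: [555.3, -13.0, 70.7]
ft_force: [-2.6, 0.4, -3.4]
ee_pos: [557.2, -13.0, 163.5]
ft_force: [0.5, 0.1, 0.2]
width: 87.8
(287, 153, 70, 69) [553.1 -12.8  67.5  68.6]
top [423.3 209.1  46.8  48.1] [421.3 199.8  45.3  46.6]
top [457.1 346.7  59.2  62.3] [454.  333.   57.3  60.3]
top [578.5 384.1  40.7  42.3] [571.5 369.2  39.4  41. ]
t 16.2 at [555.2 -12.9 160.7] yaw 1.106 shift [247.4 276.3 100.6] turn [ 0.     0.001 -0.   ] q [-0.04  0.39  1.83 -0.    0.92 -1.15] w 87.6
```

Disc_68 is seated: its top measures 68 mm at z=60, centred (553,−13). Next disc_61.

```bash
python3 -m inch '[[[31,35,0,0,0,0,100],[62,69,0,0,0,0,100],[93,104,0,0,0,0,100],[124,138,0,0,0,0,100],[155,173,10,0,0,0,100],[186,207,20,0,0,0,100],[217,242,30,0,0,0,100],[247,276,50,0,0,0,100],[247,276,50,0,0,0,100],[247,276,50,0,0,0,100],[247,276,50,0,0,0,100]]]'| grep -E "ee_pos|ft_"; python3 - <<'E'
from m import *
wblue(); go(457.5,345.5,-4.4)
E
```

```text
ee_pos: [457.8, 343.5, 110.0]
ft_force: [0.6, -0.1, -0.1]
(162, 200, 49, 47) [423.8 209.   46.7  50.1]
(293, 162, 65, 62) [457.9 345.   60.6  61.9]
t 17.35 at [458.3 343.3 110.5] yaw 1.105 shift [  1.6   1.7 114.9] turn [-0.001 -0.    -0.   ] q [ 0.62  0.49  1.82 -0.    0.84 -0.48] w 88.1
```

```bash
python3 -m inch '[[[1.2,1.6,40,0,0,0,100],[1.2,1.6,80,0,0,0,100],[1.2,1.6,100,0,0,0,100],[1.2,1.6,110,0,0,0,100],[1.2,1.6,114.5,0,0,0,100],[1.2,1.6,114.5,0,0,0,100],[1.2,1.6,114.5,0,0,0,55],[1.2,1.6,114.5,0,0,0,55],[1.2,1.6,114.5,0,0,0,55],[1.2,1.6,114.5,0,0,0,55],[1.2,1.6,114.5,0,0,0,55],[1.2,1.6,114.5,0,0,0,55]]]'| grep -E "ee_pos|ft_|wid|gra"; python3 -c "
from m import *
go(555,-13.1,120)"
```

```text
ee_pos: [457.9, 346.8, -3.2]
ft_force: [-0.7, -1.3, 7.4]
width: 60.4
grasp_force: 30.0
t 18.55 at [457.9 346.8  -3.2] yaw 1.106 shift [-248.1 -278.2 -123.3] turn [ 0.001  0.    -0.   ] q [ 0.63  0.68  1.84 -0.    0.63 -0.48] w 60.4
```

```bash
python3 -m inch '[[[0,0,-45,0,0,0,55],[0,0,-90,0,0,0,55],[0,0,-123,0,0,0,55],[-33,-37,-123,0,0,0,55],[-66,-74,-123,0,0,0,55],[-99,-111,-123,0,0,0,55],[-132,-148,-123,0,0,0,55],[-165,-185,-123,0,0,0,55],[-198,-222,-123,0,0,0,55],[-231,-259,-123,0,0,0,55],[-248,-278,-123,0,0,0,55],[-248,-278,-123,0,0,0,55],[-248,-278,-123,0,0,0,55],[-248,-278,-123,0,0,0,55]]]'| grep -E "ee_pos|ft_|wid|gr"
python3 - <<'E'
from m import *
f,K,Rc,c=bore(13.2)
for r in range(222,250): print(r,' '.join("%3d"%f[r,x].min() for x in range(306,340)))
print(proj(K,Rc,c,[[552.8,-12.8,114]]))
go(555,-13.1,120)
E
```

```text
ee_pos: [554.1, -12.2, 118.9]
ft_force: [0.6, -0.9, 0.2]
width: 60.4
grasp_force: 30.0
bore [311 243  24   8 124] [[557.1 -15.  132.2]]
222  47  45  48  44  46  49  48  49  47  49  56  57  56  58  60  57  54  55  56  57  56  57  60  60  54  56  57  55  57  55  51  53  55  51
223  49  46  49  47  46  48  48  46  45  42  52  53  54  56  53  52  52  55  56  53  57  55  58  57  60  58  53  58  55  55  45  47  47  42
224  47  50  50  51  47  49  47  48  45  47  46  50  52  52  49  46  50  52  49  47  50  51  48  56  58  57  58  57  57  59  56  49  43  45
225  49  50  48  48  45  46  47  46  46  46  42  47  46  51  52  54  52  52  53  52  49  50  49  52  50  54  51  56  58  57  54  50  47  45
226  49  49  52  46  41  44  44  46  52  45  47  46  52  59  55  57  56  56  57  56  60  55  54  49  52  46  54  50  56  57  54  54  49  48
227  46  44  46  47  48  47  44  49  48  47  47  48  50  56  58  57  55  56  58  56  56  58  59  58  59  56  53  51  53  52  56  57  50  49
228  50  45  52  46  46  46  46  50  51  48  47  45  49  54  58  60  56  58  58  59  57  55  57  59  57  56  53  52  53  43 
[... 2423 characters left out ...]
  59  78 100 106 108 112 110 111 112 112 111 112 112 109 113 113 111 107 100  91  67  47  32  38  44  42  45  43
247  53  53  45  44  44  43  45  52  73  90 100 109 110 114 109 110 114 113 111 111 114 108 105  96  77  59  43  29  39  42  47  43  47  49
248  48  47  47  46  46  40  43  43  46  59  72  90  99 103 109 108 110 112 111 106 103  97  78  68  53  39  39  36  41  42  49  53  48  49
249  51  55  49  48  47  43  43  36  37  43  54  61  68  80  84  95  97 100  95  84  73  64  50  44  38  37  32  42  44  47  51  55  51  46
[[322.53391059 227.69930933]]
t 20.0 at [554.2 -11.9 119. ] yaw 1.107 shift [-1.2 -0.7 -1. ] turn [-0.    -0.001 -0.   ] q [-0.04  0.45  1.85  0.    0.83 -1.15] w 60.5
```

Bore centre px (322.3,239.5), tip ≈ (321,228), expected aligned (321.6,228.6): nearly aligned. Lower with a 0.7 mm nudge.

```bash
python3 -m inch '[[[0.3,-0.7,5,0,0,0,55],[0.3,-0.7,10,0,0,0,55],[0.3,-0.7,15,0,0,0,55],[0.3,-0.7,20,0,0,0,55],[0.3,-0.7,25,0,0,0,55],[0.3,-0.7,25,0,0,0,55]]]'| grep -E "ee_pos|ft_|wid|gr"; python3 -m inch '[[[0,0,6,0,0,0,55],[0,0,12,0,0,0,55],[0,0,18,0,0,0,55],[0,0,18,0,0,0,55]]]'| grep -E "ee_pos|ft_|wid|gr"
```

```text
ee_pos: [552.1, -12.8, 92.8]
ft_force: [-3.2, 4.3, -1.4]
width: 60.6
grasp_force: 30.0
ee_pos: [552.1, -12.9, 74.7]
ft_force: [-4.2, 4.0, -2.5]
width: 60.3
grasp_force: 30.0
```

```bash
python3 -m inch '[[[1,0.4,0,0,0,0,55],[1,0.4,0,0,0,0,55],[1,0.4,0,0,0,0,55]]]'| grep -E "ee_pos|ft_"; python3 -m inch '[[[0,0,0,0,0,0,100],[0,0,0,0,0,0,100],[0,0,0,0,0,0,100],[0,0,0,0,0,0,100],[0,0,-20,0,0,0,100],[0,0,-45,0,0,0,100],[0,0,-70,0,0,0,100],[0,0,-85,0,0,0,100],[0,0,-85,0,0,0,100],[0,0,-85,0,0,0,100]]]'| grep -E "ee_pos|ft_|wid"; python3 - <<'E'
from m import *
f,K,Rc,c=wblue(z=70); np.savez("w9.npz",f=f,K=K,Rc=Rc,c=c)
print(proj(K,Rc,c,[[552.8,-12.8,114]]))
f,K,Rc,c=cam("top")
for b in blobs(f,(100,120,80),(118,255,255)): print("top",fit(b,K,Rc,c,10), fit(b,K,Rc,c,60))
go(424,209,110)
E
```

```text
ee_pos: [552.3, -12.6, 75.5]
ft_force: [-4.0, 2.8, -4.9]
ee_pos: [553.5, -12.9, 161.2]
ft_force: [-0.1, 0.4, 0.5]
width: 87.5
(289, 157, 70, 70) [550.9 -11.8  64.9  66.3]
[[323.58133745 208.79732412]]
top [423.3 209.1  46.8  48.1] [421.3 199.8  45.3  46.6]
top [578.5 384.1  40.6  42.4] [571.5 369.2  39.3  41. ]
t 22.4 at [552.8 -12.8 160.2] yaw 1.106 shift [214.5 140.6  50.4] turn [-0.001 -0.001 -0.   ] q [-0.04  0.39  1.83 -0.    0.92 -1.15] w 88.2
```

```bash
cat >> m.py <<'E'
def stack(top):
    f,K,Rc,c=cam("side")
    for z in (50,top,top+15): print(z,proj(K,Rc,c,[552.8,-12.8,z]).round(1))
    m=cv2.inRange(cv2.cvtColor(f,cv2.COLOR_RGB2HSV),(95,90,40),(122,255,255))[170:215,300:350]
    for r in range(45):
        x=np.nonzero(m[r])[0]
        if len(x): print(170+r,300+x.min(),300+x.max(),len(x))
E
python3 -c "
from m import *
stack(70)"
```

```text
50 [[323.8 195.3]]
70 [[323.9 190.5]]
85 [[323.9 186.8]]
170 300 307 8
171 300 307 8
172 300 306 7
179 337 337 1
181 345 346 2
182 333 346 3
183 332 345 3
184 343 345 3
185 331 344 3
186 330 343 3
187 330 343 4
188 320 342 12
189 318 342 21
190 316 341 22
191 316 340 23
192 316 333 18
193 315 333 19
194 316 332 17
195 316 332 17
196 316 332 17
197 317 331 15
198 320 330 11
```

The side mask runs over rows 188–198, as a seated 20 mm stack should. Next disc_47.

```bash
python3 -m inch '[[[40,26,0,0,0,0,100],[80,52,0,0,0,0,100],[120,78,10,0,0,0,100],[160,104,20,0,0,0,100],[200,130,40,0,0,0,100],[214.5,140.5,50,0,0,0,100],[214.5,140.5,50,0,0,0,100],[214.5,140.5,50,0,0,0,100],[214.5,140.5,50,0,0,0,100]]]'| grep -E "ee_pos|ft_"; python3 - <<'E'
from m import *
wblue(); go(424,209,-3.4)
E
```

```text
ee_pos: [425.4, 208.3, 111.3]
ft_force: [0.5, 1.0, 0.5]
(298, 166, 50, 50) [423.3 208.3  47.2  48.4]
t 23.4 at [425.6 208.2 111.5] yaw 1.105 shift [  1.8  -0.  114.9] turn [ 0.     0.001 -0.   ] q [ 0.43  0.37  2.03 -0.    0.74 -0.67] w 87.3
```

```bash
python3 -m inch '[[[1.8,-0.2,40,0,0,0,100],[1.8,-0.2,80,0,0,0,90],[1.8,-0.2,100,0,0,0,80],[1.8,-0.2,109,0,0,0,75],[1.8,-0.2,114,0,0,0,75],[1.8,-0.2,114,0,0,0,75],[1.8,-0.2,114,0,0,0,40],[1.8,-0.2,114,0,0,0,40],[1.8,-0.2,114,0,0,0,40],[1.8,-0.2,114,0,0,0,40],[1.8,-0.2,114,0,0,0,40],[1.8,-0.2,114,0,0,0,40]]]'| grep -E "ee_pos|ft_|wid|gra"; python3 -c "
from m import *
go(553.3,-13,120)"
```

```text
ee_pos: [423.5, 209.8, -2.1]
ft_force: [0.6, -1.1, 7.2]
width: 45.5
grasp_force: 30.0
t 24.6 at [423.5 209.8  -2.1] yaw 1.106 shift [-216.  -140.9 -122. ] turn [ 0.001  0.001 -0.   ] q [ 0.43  0.59  2.06 -0.    0.48 -0.67] w 45.5
```

```bash
python3 -m inch '[[[0,0,-45,0,0,0,40],[0,0,-90,0,0,0,40],[0,0,-122,0,0,0,40],[-38,-25,-122,0,0,0,40],[-76,-50,-122,0,0,0,40],[-114,-75,-122,0,0,0,40],[-152,-100,-122,0,0,0,40],[-190,-125,-122,0,0,0,40],[-216,-141,-122,0,0,0,40],[-216,-141,-122,0,0,0,40],[-216,-141,-122,0,0,0,40],[-216,-141,-122,0,0,0,40]]]'| grep -E "ee_pos|ft_|wid|gr"
cat >> m.py <<'E'
def look(dz,hid=(100,118),lo=(95,90,0),hi=(125,255,255)):
    f,K,Rc,c=cam("wrist"); np.savez("last.npz",f=f,K=K,Rc=Rc,c=c)
    z=status.get_obs()["ee_pos"][2]+dz
    p=proj(K,Rc,c,[*status.get_obs()["ee_pos"][:2],z])[0].astype(int); print("p",p,"tip pred",proj(K,Rc,c,[552.8,-12.8,114]).round(1))
    sub=f[p[1]-18:p[1]+18,p[0]-20:p[0]+20].astype(int)
    for i,r in enumerate(sub): print(p[1]-18+i,' '.join("%3d"%v for v in r.min(1)))
    print("cols from",p[0]-20)
E
python3 - <<'E'
from m import *
look(13); go(553.3,-13,120)
E
```

```text
ee_pos: [551.8, -12.5, 119.0]
ft_force: [-0.3, -0.1, -1.0]
width: 45.7
grasp_force: 30.0
p [324 240] tip pred [[324.6 230.5]]
222  47  49  45  48  48  47  46  49  48  50  46  49  47  54  54  51  52  53  49  50  48  47  48  47  50  46  45  48  47  45  45  47  49  44  43  42  45  48  47  46
223  45  44  52  50  48  45  49  47  43  45  49  48  48  50  49  54  51  52  51  53  48  48  43  43  43  42  48  45  45  47  50  45  47  45  45  42  45  42  39  42
224  45  50  50  51  47  50  46  46  43  46  42  40  48  51  54  58  56  52  58  59  59  53  43  45  48  40  42  46  43  45  51  49  47  42  45  45  42  47  43  48
225  50  50  50  48  47  51  45  47  46  51  46  49  48  51  55  55  58  60  58  56  54  55  51  51  46  45  44  45  41  44  41  46  46  47  43  47  48  46  47  46
226  48  47  49  48  50  45  40  45  44  49  46  48  46  46  52  56  63  61  58  58  52  49  50  51  53  46  49  45  49  41  44  44  44  44  46  51  44  44  46  44
227  49  46  53  51  47  44  45  46  46  45  46  48  47  48  50  56  61  69  64  57  59  52  52  49  46  47  50  44  47  43  44  41  43  46  43  45  44  4
[... 4382 characters left out ...]
 47  46  47  46  47  49  49  47  45  44  46  48  46  46
255  56  50  50  50  51  49  52  53  52  49  53  50  51  55  50  48  44  46  48  50  47  47  42  48  47  43  47  48  47  48  46  45  49  50  48  51  47  44  46  42
256  52  56  53  53  55  52  52  51  52  52  51  51  50  52  52  52  50  51  50  49  47  52  47  51  50  52  47  49  47  50  46  44  47  49  47  46  45  46  46  44
257  51  52  52  57  56  55  51  51  52  49  53  50  51  50  51  49  50  54  46  43  49  52  47  51  52  47  52  47  44  51  50  46  49  49  46  44  47  44  44  44
cols from 304
t 25.85 at [551.9 -12.3 119. ] yaw 1.107 shift [-1.6  0.  -1. ] turn [-0.    -0.001 -0.   ] q [-0.04  0.45  1.86  0.    0.83 -1.15] w 45.4
```

Tip (322.7,230.3) against expected (322.3,227.4): shift −1.4 mm in tool x, then lower.

```bash
python3 -m inch '[[[-1.4,0.2,5,0,0,0,40],[-1.4,0.2,10,0,0,0,40],[-1.4,0.2,15,0,0,0,40],[-1.4,0.2,20,0,0,0,40],[-1.4,0.2,25,0,0,0,40],[-1.4,0.2,25,0,0,0,40]]]'| grep -E "ee_pos|ft_|wid|gr"; python3 -m inch '[[[0,0,6,0,0,0,40],[0,0,12,0,0,0,40],[0,0,12,0,0,0,40]]]'| grep -E "ee_pos|ft_|wid|gr"
```

```text
ee_pos: [552.7, -13.1, 92.9]
ft_force: [-2.5, 5.1, -2.9]
width: 45.5
grasp_force: 30.0
ee_pos: [552.7, -13.1, 80.9]
ft_force: [-2.1, 5.2, -3.1]
width: 45.3
grasp_force: 30.0
```

```bash
python3 -m inch '[[[0.8,0.7,0,0,0,0,40],[0.8,0.7,0,0,0,0,40],[0.8,0.7,0,0,0,0,100],[0.8,0.7,0,0,0,0,100],[0.8,0.7,0,0,0,0,100],[0.8,0.7,0,0,0,0,100],[0.8,0.7,-20,0,0,0,100],[0.8,0.7,-45,0,0,0,100],[0.8,0.7,-70,0,0,0,100],[0.8,0.7,-80,0,0,0,100],[0.8,0.7,-80,0,0,0,100],[0.8,0.7,-80,0,0,0,100]]]'| grep -E "ee_pos|ft_|wid"; python3 - <<'E'
from m import *
stack(80)
f,K,Rc,c=cam("top")
for b in blobs(f,(100,120,80),(118,255,255)): print("top",fit(b,K,Rc,c,10))
for b in blobs(f,(22,90,100),(34,255,255)): print("yel",fit(b,K,Rc,c,10))
go(578.7,382.5,110)
E
```

```text
ee_pos: [553.4, -12.8, 161.5]
ft_force: [0.1, 0.2, 0.7]
width: 87.8
50 [[323.8 195.3]]
80 [[323.9 188. ]]
95 [[324.  184.4]]
170 300 307 8
171 300 307 8
172 300 306 7
179 337 337 1
180 345 345 1
181 345 346 2
182 333 346 3
183 332 345 3
184 343 345 3
185 331 344 3
186 326 343 5
187 319 343 11
188 318 342 14
189 318 342 23
190 316 341 26
191 316 340 25
192 316 333 18
193 315 333 19
194 316 332 17
195 316 332 17
196 316 332 17
197 317 331 15
198 320 330 11
top [578.5 384.1  40.6  42.4]
yel [ 426.8 -190.7   44.1   46.2]
yel [ 434.2 -689.9   25.    45.2]
yel [506.8 142.9  31.8  64. ]
yel [700.3 583.   84.5 107.4]
t 28.05 at [552.9 -12.8 160.9] yaw 1.106 shift [154.1 365.   50.9] turn [-0.001 -0.002 -0.   ] q [-0.04  0.39  1.83 -0.    0.92 -1.15] w 88.0
```

Disc_47 seated (stack top now row 186). Next disc_40.

```bash
python3 -m inch '[[[18,44,0,0,0,0,100],[36,88,0,0,0,0,100],[55,132,0,0,0,0,100],[74,176,0,0,0,0,100],[92,220,10,0,0,0,100],[110,264,20,0,0,0,100],[129,308,30,0,0,0,100],[148,350,40,0,0,0,100],[154,365,51,0,0,0,100],[154,365,51,0,0,0,100],[154,365,51,0,0,0,100],[154,365,51,0,0,0,100]]]'| grep -E "ee_pos|ft_"; python3 - <<'E'
from m import *
wblue(); go(578.7,382.5,-2.5)
E
```

```text
ee_pos: [579.9, 380.7, 111.2]
ft_force: [-0.8, -0.8, 1.3]
(305, 170, 43, 43) [579.1 383.3  40.6  41.6]
t 29.3 at [580.1 380.8 111.5] yaw 1.104 shift [  2.    0.9 114. ] turn [-0.  0.  0.] q [ 0.56  0.64  1.53 -0.    0.97 -0.54] w 87.7
```

```bash
python3 -m inch '[[[2,1.4,40,0,0,0,100],[2,1.4,80,0,0,0,90],[2,1.4,100,0,0,0,80],[2,1.4,109,0,0,0,70],[2,1.4,113.5,0,0,0,70],[2,1.4,113.5,0,0,0,70],[2,1.4,113.5,0,0,0,32],[2,1.4,113.5,0,0,0,32],[2,1.4,113.5,0,0,0,32],[2,1.4,113.5,0,0,0,32],[2,1.4,113.5,0,0,0,32],[2,1.4,113.5,0,0,0,32]]]'| grep -E "ee_pos|ft_|wid|gra"; python3 -c "
from m import *
go(553.3,-13,123)"
```

```text
ee_pos: [579.0, 385.0, -1.4]
ft_force: [-0.7, -0.7, 5.6]
width: 37.9
grasp_force: 30.0
t 30.5 at [579.  385.   -1.4] yaw 1.106 shift [-155.5 -367.2 -124.7] turn [ 0.001  0.001 -0.   ] q [ 0.57  0.79  1.55  0.    0.8  -0.54] w 37.9
```

```bash
python3 -m inch '[[[0,0,-45,0,0,0,32],[0,0,-90,0,0,0,32],[0,0,-125,0,0,0,32],[-18,-43,-125,0,0,0,32],[-37,-87,-125,0,0,0,32],[-55,-130,-125,0,0,0,32],[-74,-174,-125,0,0,0,32],[-92,-217,-125,0,0,0,32],[-110,-260,-125,0,0,0,32],[-129,-304,-125,0,0,0,32],[-147,-347,-125,0,0,0,32],[-155.5,-367,-125,0,0,0,32],[-155.5,-367,-125,0,0,0,32],[-155.5,-367,-125,0,0,0,32],[-155.5,-367,-125,0,0,0,32]]]'| grep -E "ee_pos|ft_|wid|gr"
python3 - <<'E'
from m import *
look(12.5); go(553.3,-13,120)
E
```

```text
ee_pos: [553.1, -12.1, 122.6]
ft_force: [0.3, 0.0, -0.4]
width: 38.4
grasp_force: 30.0
p [324 239] tip pred [[323.  227.1]]
221  54  45  44  47  46  45  47  48  47  50  49  48  47  50  47  45  44  49  48  43  46  44  50  51  48  49  50  46  49  47  43  45  44  45  41  46  48  46  45  44
222  50  52  45  42  48  48  49  51  51  45  47  49  46  46  49  41  44  42  41  46  43  47  48  46  44  47  46  45  48  45  49  50  45  48  42  42  45  44  47  44
223  49  48  45  49  43  49  50  44  50  48  47  47  47  47  45  44  43  50  44  37  48  45  47  46  44  46  50  49  48  52  49  50  44  47  47  45  45  41  46  46
224  50  51  47  49  50  50  48  43  48  45  44  41  40  48  44  50  45  44  44  44  46  47  47  45  41  39  44  39  42  46  44  47  48  45  52  47  43  47  49  43
225  49  54  52  46  48  50  49  45  46  46  49  48  46  44  47  49  50  50  50  49  47  51  47  47  47  46  44  41  46  47  43  42  48  45  45  48  46  43  49  49
226  48  49  49  50  49  47  45  48  51  52  49  49  45  49  49  50  46  52  43  49  48  43  49  47  42  46  44  48  45  44  43  49  44  48  46  48  48  41 
[... 4371 characters left out ...]
  43  45  47  47  47  45  50  42  48  45  46  47  43  48  46  45
254  53  53  54  53  48  53  56  50  52  53  50  53  48  44  47  46  44  43  45  44  47  47  44  47  48  47  47  45  49  50  49  45  48  45  50  48  51  50  43  45
255  54  47  55  55  53  48  52  54  52  47  51  49  50  46  45  51  47  48  48  48  48  47  49  50  48  52  47  51  45  47  42  44  48  53  47  50  45  46  48  46
256  55  55  54  49  54  50  51  50  53  52  53  51  52  48  48  46  50  52  49  50  48  49  47  47  45  50  49  44  50  45  51  49  46  46  48  48  43  47  48  48
cols from 304
t 32.05 at [553.1 -11.9 122.6] yaw 1.107 shift [-0.7 -0.9  2.6] turn [ 0. -0.  0.] q [-0.04  0.45  1.85  0.    0.84 -1.15] w 38.2
```

```bash
python3 -m inch '[[[-0.6,0.3,6,0,0,0,32],[-0.6,0.3,12,0,0,0,32],[-0.6,0.3,18,0,0,0,32],[-0.6,0.3,24,0,0,0,32],[-0.6,0.3,29,0,0,0,32],[-0.6,0.3,29,0,0,0,32]]]'| grep -E "ee_pos|ft_|wid|gr"; python3 -m inch '[[[0,0,5,0,0,0,32],[0,0,5,0,0,0,32]]]'| grep -E "ee_pos|ft_|wid|gr"
```

```text
ee_pos: [552.5, -12.7, 92.4]
ft_force: [-3.4, 3.6, -3.2]
width: 38.3
grasp_force: 30.0
ee_pos: [552.6, -12.7, 87.9]
ft_force: [-3.6, 5.3, -2.7]
width: 37.9
grasp_force: 30.0
```

```bash
python3 -m inch '[[[0.9,0.6,0,0,0,0,32],[0.9,0.6,0,0,0,0,32],[0.9,0.6,0,0,0,0,100],[0.9,0.6,0,0,0,0,100],[0.9,0.6,0,0,0,0,100],[0.9,0.6,0,0,0,0,100],[0.9,0.6,0,0,0,0,100],[0.9,0.6,-20,0,0,0,100],[0.9,0.6,-45,0,0,0,100],[0.9,0.6,-72,0,0,0,100],[0.9,0.6,-72,0,0,0,100],[0.9,0.6,-72,0,0,0,100]]]'| grep -E "ee_pos|ft_|wid"; python3 - <<'E'
from m import *
stack(90)
f,K,Rc,c=cam("top")
for b in blobs(f,(100,120,80),(118,255,255)): print("top",fit(b,K,Rc,c,10))
for b in blobs(f,(22,90,100),(34,255,255)): print("yel",fit(b,K,Rc,c,10))
go(427,-191,110)
E
```

```text
ee_pos: [553.5, -12.2, 161.0]
ft_force: [-0.2, -1.3, 0.7]
width: 87.6
50 [[323.8 195.3]]
90 [[324.  185.6]]
105 [[324.  181.9]]
179 337 337 1
180 345 345 1
181 345 346 2
182 333 346 3
183 332 345 3
184 326 345 5
185 320 344 9
186 319 343 12
187 319 343 15
188 318 342 19
189 318 342 25
190 316 341 26
191 316 340 25
192 316 333 18
193 315 333 19
194 316 332 17
195 316 332 17
196 316 332 17
197 317 331 15
198 320 330 11
yel [ 426.7 -190.7   44.    46.1]
yel [ 434.4 -689.6   25.3   45.8]
yel [506.6 139.9  38.2  58.2]
yel [700.3 583.   84.5 107.4]
t 34.15 at [552.5 -12.2 159.7] yaw 1.106 shift [  31.9 -216.1   49.9] turn [-0.001 -0.001 -0.   ] q [-0.04  0.39  1.83 -0.    0.92 -1.15] w 87.7
```

All four discs are stacked (top row 184–185 as expected). Now the cap, unmoved at (427,−191).

```bash
python3 -m inch '[[[6,-43,0,0,0,0,100],[13,-86,0,0,0,0,100],[19,-130,10,0,0,0,100],[26,-173,20,0,0,0,100],[32,-216,40,0,0,0,100],[32,-216,50,0,0,0,100],[32,-216,50,0,0,0,100],[32,-216,50,0,0,0,100],[32,-216,50,0,0,0,100]]]'| grep -E "ee_pos|ft_"; cat >> m.py <<'E'
def capdot(zt):
    f,K,Rc,c=wblue(z=zt,lo=(20,90,60),hi=(36,255,255)); np.savez("cap.npz",f=f,K=K,Rc=Rc,c=c)
    hsv=cv2.cvtColor(f,cv2.COLOR_RGB2HSV); m=cv2.inRange(hsv,(0,130,80),(10,255,255))|cv2.inRange(hsv,(170,130,80),(180,255,255))
    n,l,s,ce=cv2.connectedComponentsWithStats(m)
    for i in range(1,n):
        if s[i,4]>8: print("red",s[i],ray(K,Rc,c,ce[i],zt).round(1))
E
python3 - <<'E'
from m import *
capdot(10); go(427,-191,-2.8)
E
```

```text
ee_pos: [428.8, -190.2, 110.9]
ft_force: [0.7, 0.2, -0.2]
(298, 171, 46, 42) [ 428.1 -193.3   43.8   44.8]
red [629 135   5   8  10] [[508.1  86.   10. ]]
red [332 179   6   6  27] [[ 423.2 -176.2   10. ]]
t 35.1 at [ 428.8 -190.2  111.1] yaw 1.108 shift [  1.4  -1.5 113.9] turn [ 0.     0.001 -0.   ] q [-0.44  0.36  2.04  0.    0.74 -1.55] w 87.8
```

```bash
python3 -m inch '[[[0.5,-2,40,0,0,0,100],[0.5,-2,80,0,0,0,90],[0.5,-2,100,0,0,0,80],[0.5,-2,109,0,0,0,75],[0.5,-2,113.3,0,0,0,75],[0.5,-2,113.3,0,0,0,75],[0.5,-2,113.3,0,0,0,40],[0.5,-2,113.3,0,0,0,40],[0.5,-2,113.3,0,0,0,40],[0.5,-2,113.3,0,0,0,40],[0.5,-2,113.3,0,0,0,40],[0.5,-2,113.3,0,0,0,40]]]'| grep -E "ee_pos|ft_|wid|gra"; python3 -c "
from m import *
go(553.3,-12.7,123)"
```

```text
ee_pos: [427.1, -192.7, -1.8]
ft_force: [-0.3, 0.8, 6.5]
width: 44.4
grasp_force: 30.0
t 36.3 at [ 427.1 -192.7   -1.8] yaw 1.106 shift [ -32.3  217.5 -124.8] turn [ 0.     0.002 -0.   ] q [-0.45  0.59  2.07  0.    0.48 -1.56] w 44.4
```

```bash
python3 -m inch '[[[0,0,-45,0,0,0,40],[0,0,-90,0,0,0,40],[0,0,-125,0,0,0,40],[-6,43,-125,0,0,0,40],[-13,87,-125,0,0,0,40],[-19,130,-125,0,0,0,40],[-26,174,-125,0,0,0,40],[-32,217,-125,0,0,0,40],[-32,217.5,-125,0,0,0,40],[-32,217.5,-125,0,0,0,40],[-32,217.5,-125,0,0,0,40]]]'| grep -E "ee_pos|ft_|wid|gr"
python3 - <<'E'
from m import *
capdot(status.get_obs()["ee_pos"][2]+12.5); look(12.5); go(553.3,-13,120)
E
```

```text
ee_pos: [551.4, -13.1, 122.1]
ft_force: [0.1, -0.8, -0.4]
width: 44.3
grasp_force: 30.0
(413, 43, 62, 77) [500.5  78.8  33.4  37.3]
red [406  58   4   7  10] [[484.1  67.  134.6]]
red [399  67   5  22  44] [[490.2  60.8 134.6]]
red [441  75   6   5   9] [[499.2  80.4 134.6]]
red [400  90   4   6  12] [[496.2  58.2 134.6]]
red [401  97   4   5   9] [[499.3  57.6 134.6]]
red [406 107  18  13  36] [[509.4  60.5 134.6]]
red [339 217  11  11  84] [[546.5   1.7 134.6]]
p [324 240] tip pred [[326.1 228.7]]
222  78  76  77  79  77  77  79  80  76  73  78  78  75  82  80  87  89  91  91  89  79  78  77  75  72  74  75  76  78  73  73  73  76  75  73  62  47  50  48  51
223  79  79  78  79  78  76  80  77  78  75  76  78  79  87  90  91  93  91  90  86  75  77  79  75  73  74  76  77  77  76  75  77  76  74  73  61  51  52  46  49
224  78  75  78  75  78  75  78  80  77  75  79  79  85  86  91  83  87  86  84  78  74  76  75  76  75  76  77  76  75  76  76  73  75  78  76  64  57  50  47  52
225  80  81  75  75  79  78  81  76  77  78  77  78  81  85  83  83  85  86  84  84  78  79  78  72  75
[... 4760 characters left out ...]
  77  78  74  76  79  76  76  76  78  73  75  75  73  76
255  81  79  77  83  79  77  79  76  78  77  78  75  76  76  78  74  75  77  78  78  76  75  78  75  77  76  75  76  75  74  76  79  78  77  76  77  77  75  80  75
256  79  76  79  78  78  74  78  76  79  78  77  79  81  78  79  77  75  73  77  77  77  75  72  76  77  75  77  76  77  74  77  76  79  79  77  75  73  73  76  77
257  78  82  80  78  79  78  79  76  79  80  78  77  78  77  80  78  76  77  78  76  77  77  77  76  76  74  74  77  75  76  73  79  79  77  75  77  77  76  73  78
cols from 304
t 37.5 at [551.6 -13.5 122.3] yaw 1.104 shift [-1.3  1.3  2.3] turn [-0.    -0.001 -0.   ] q [-0.05  0.45  1.86 -0.    0.84 -1.15] w 44.6
```

Bore (322.5,236.7), tip (324.3,228.3): shift (−1.9,+1.6) and lower.

```bash
python3 -m inch '[[[-1.9,1.6,4,0,0,0,40],[-1.9,1.6,10,0,0,0,40],[-1.9,1.6,16,0,0,0,40],[-1.9,1.6,22,0,0,0,40],[-1.9,1.6,26,0,0,0,40],[-1.9,1.6,26,0,0,0,40]]]'| grep -E "ee_pos|ft_|wid|gr"
```

```text
ee_pos: [554.3, -11.8, 95.5]
ft_force: [-1.3, -0.6, -2.0]
width: 44.4
grasp_force: 30.0
```

```bash
python3 -m inch '[[[0.2,0,4,0,0,0,40],[0.2,0,4,0,0,0,40],[0.2,0,4,0,0,0,100],[0.2,0,4,0,0,0,100],[0.2,0,4,0,0,0,100],[0.2,0,4,0,0,0,100],[0.2,0,4,0,0,0,100],[0.2,0,-20,0,0,0,100],[0.2,0,-45,0,0,0,100],[0.2,0,-65,0,0,0,100],[0.2,0,-65,0,0,0,100],[0.2,0,-65,0,0,0,100]]]'| grep -E "ee_pos|ft_|wid"; python3 - <<'E'
from m import *
capdot(100); 
d=np.load("cap.npz"); print("tip pred",proj(d["K"],d["Rc"],d["c"],[[552.8,-12.8,114]]))
f=d["f"]; save(f[100:300,220:420].repeat(3,0).repeat(3,1),"w10.png")
go(553,-12.8,160)
E
```

```text
ee_pos: [554.8, -11.7, 161.3]
ft_force: [-0.3, 0.0, 0.1]
width: 87.7
(402, 50, 52, 68) [503.8  98.9  40.3  47.9]
red [389  59  12  17  20] [[482.8  82.5 100. ]]
red [387  77   8  27  49] [[496.2  72.4 100. ]]
red [392 104   7   7  11] [[509.9  71.2 100. ]]
red [398 112  17   7  23] [[519.   76.7 100. ]]
red [334 188   7   7  41] [[549.1   3.1 100. ]]
red [302 233  12  15 114] [[576.7 -38.4 100. ]]
tip pred [[321.53483816 208.00571816]]
t 39.35 at [554.2 -11.7 160.7] yaw 1.106 shift [ 0.6 -1.5  0.7] turn [-0.    -0.001 -0.   ] q [-0.04  0.39  1.83 -0.    0.92 -1.15] w 87.5
```

View pics/w10.png

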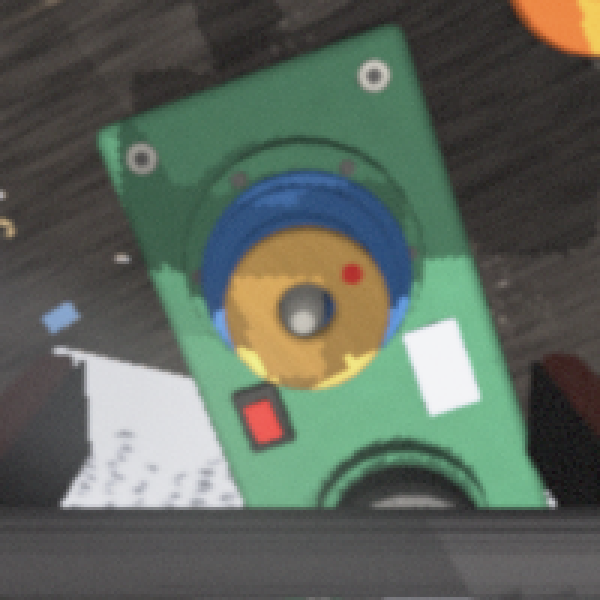

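Cap is seated around the spindle, with the dot up at px (337,191), i.e. (549,3) at z=100, 16.3 mm from the axis as it should be. Next the punch: turn the fingers along world y and hover over the block.

```bash
python3 -c "
from m import *
go(504,-384,195,np.pi/2)"
```

```text
t 39.35 at [554.2 -11.7 160.7] yaw 1.106 shift [-121.9 -355.3  -34.3] turn [-0.    -0.001 -0.465] q [-0.04  0.39  1.83 -0.    0.92 -1.15] w 87.5
```

```bash
python3 -m inch '[[[0,0,-34,0,0,0,100],[-14,-42,-34,0,0,-0.06,100],[-29,-84,-34,0,0,-0.12,100],[-43,-126,-34,0,0,-0.18,100],[-58,-168,-34,0,0,-0.24,100],[-72,-210,-34,0,0,-0.3,100],[-86,-252,-34,0,0,-0.36,100],[-101,-294,-34,0,0,-0.42,100],[-115,-336,-34,0,0,-0.465,100],[-122,-355,-34,0,0,-0.465,100],[-122,-355,-34,0,0,-0.465,100],[-122,-355,-34,0,0,-0.465,100],[-122,-355,-34,0,0,-0.465,100]]]'| grep -E "ee_pos|ft_"; python3 - <<'E'
from m import *
f,K,Rc,c=cam("wrist"); np.savez("p.npz",f=f,K=K,Rc=Rc,c=c); save(f,"w11.png")
print(proj(K,Rc,c,[[504,-384,80],[504,-384,140]])); go(504,-384,87,np.pi/2)
E
```

```text
ee_pos: [504.7, -382.0, 194.7]
ft_force: [-0.3, 0.1, -0.3]
[[320.94986431 190.0238516 ]
 [320.76687226 206.80894108]]
t 40.7 at [ 504.9 -382.   195. ] yaw 1.572 shift [  0.9  -2.1 108. ] turn [ 0.001 -0.001  0.002] q [-0.67  0.46  1.63  0.    1.06 -2.24] w 87.8
```

View pics/w11.png

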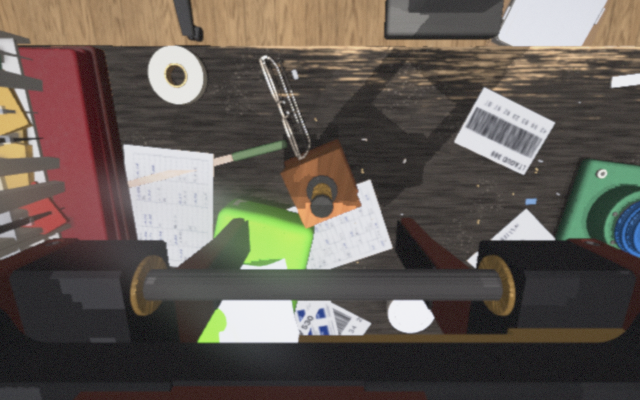

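Punch top at (321,205), flange around (320,189), both matching (504,−384). The lime box's near edge is at row ~204, left of the block; check its height against the side view before descending.

```bash
python3 - <<'E'
from m import *
s=np.load("side0.npz"); w=np.load("p.npz"); t=np.load("top0.npz")
hs=cv2.cvtColor(s["f"],cv2.COLOR_RGB2HSV); m=cv2.inRange(hs,(33,150,120),(48,255,255)); ys,xs=np.nonzero(m[150:300,330:420]); print("side lime rows",ys.min()+150,ys.max()+150,"cols",xs.min()+330,xs.max()+330)
for z in (0,30,60,90):
    P=ray(w["K"],w["Rc"],w["c"],[[262,204],[222,212],[311,232]],z); Q=ray(t["K"],t["Rc"],t["c"],[[330+405/4.4,140+228/4.4],[330+545/4.4,140+255/4.4],[330+425/4.4,140+75/4.4]],z)
    print(z,P[:,:2].round(),Q[:,:2].round(),"side",proj(s["K"],s["Rc"],s["c"],P).round())
E
```

```text
side lime rows 241 255 cols 365 378
0 [[ 541. -461.]
 [ 552. -515.]
 [ 580. -397.]] [[ 560. -406.]
 [ 537. -510.]
 [ 677. -427.]] side [[365. 269.]
 [376. 278.]
 [369. 256.]]
30 [[ 533. -455.]
 [ 543. -504.]
 [ 569. -396.]] [[ 556. -400.]
 [ 534. -501.]
 [ 671. -421.]] side [[362. 259.]
 [372. 267.]
 [366. 248.]]
60 [[ 524. -448.]
 [ 534. -493.]
 [ 557. -395.]] [[ 553. -394.]
 [ 530. -493.]
 [ 665. -414.]] side [[359. 250.]
 [368. 257.]
 [363. 240.]]
90 [[ 516. -442.]
 [ 524. -482.]
 [ 545. -394.]] [[ 549. -388.]
 [ 527. -485.]
 [ 659. -408.]] side [[356. 241.]
 [364. 247.]
 [359. 232.]]
```

Views agree that the lime box is ~60 mm high, so the fingers at z≥87 clear it. Descend on the punch.

```bash
python3 -m inch '[[[0.9,-2.1,40,0,0,0,70],[0.9,-2.1,70,0,0,0,55],[0.9,-2.1,85,0,0,0,50],[0.9,-2.1,95,0,0,0,50],[0.9,-2.1,100,0,0,0,50],[0.9,-2.1,100,0,0,0,50]]]'| grep -E "ee_pos|ft_"; python3 -m inch '[[[0,0,3,0,0,0,50],[0,0,6,0,0,0,50],[0,0,6,0,0,0,50]]]'| grep -E "ee_pos|ft_|wid"; python3 -m inch '[[[0,0,0,0,0,0,5],[0,0,0,0,0,0,5],[0,0,0,0,0,0,5],[0,0,0,0,0,0,5],[0,0,0,0,0,0,5],[0,0,0,0,0,0,5]]]'| grep -E "ee_pos|ft_|wid|gra"
```

```text
ee_pos: [504.2, -385.8, 95.7]
ft_force: [0.4, -0.0, 0.2]
ee_pos: [503.9, -386.0, 89.6]
ft_force: [1.2, -0.5, -0.7]
width: 43.7
ee_pos: [503.8, -385.5, 89.4]
ft_force: [0.3, 2.6, 1.7]
width: 18.4
grasp_force: 30.0
```

Gripped. Lift straight up 140 mm and carry to above the dot.

```bash
python3 -m inch '[[[0,0,-20,0,0,0,5],[0,0,-50,0,0,0,5],[0,0,-80,0,0,0,5],[0,0,-120,0,0,0,5],[0,0,-140,0,0,0,5],[0,0,-140,0,0,0,5],[0,0,-140,0,0,0,5]]]'| grep -E "ee_pos|ft_|wid|gra"; python3 -c "
from m import *
go(549,3,229,np.pi/2)"
```

```text
ee_pos: [503.3, -385.7, 228.5]
ft_force: [-0.8, 0.0, -2.5]
width: 18.7
grasp_force: 30.0
t 42.9 at [ 503.3 -385.7  228.5] yaw 1.571 shift [-45.7 388.7  -0.5] turn [ 0.    -0.001  0.   ] q [-0.67  0.42  1.6  -0.    1.12 -2.24] w 18.7
```

```bash
python3 -m inch '[[[-5,43,0,0,0,0,5],[-10,86,0,0,0,0,5],[-15,130,0,0,0,0,5],[-20,173,0,0,0,0,5],[-25,216,0,0,0,0,5],[-30,259,0,0,0,0,5],[-35,302,0,0,0,0,5],[-40,345,0,0,0,0,5],[-46,388,0,0,0,0,5],[-46,388.5,0,0,0,0,5],[-46,388.5,0,0,0,0,5],[-46,388.5,0,0,0,0,5]]]'| grep -E "ee_pos|ft_|wid|gra"; cat >> m.py <<'E'
def pin(off=77.4,name=None):
    capdot(100); d=np.load("cap.npz"); f,K,Rc,c=d["f"],d["K"],d["Rc"],d["c"]; p=status.get_obs()["ee_pos"]
    q=proj(K,Rc,c,[[p[0],p[1],p[2]-off],[p[0],p[1],p[2]-off+14],[549.1,3.1,100]]); print("pt pred",q.round(1)); u,v=q[0].astype(int)
    for r in range(v-14,v+16): print(r,' '.join("%3d"%x for x in f[r,u-16:u+17].max(1)))
    print("cols from",u-16)
    if name: save(f[v-70:v+80,u-100:u+100].repeat(3,0).repeat(3,1),name)
E
python3 - <<'E'
from m import *
pin(); go(549,3,229,np.pi/2)
E
```

```text
ee_pos: [548.9, 1.9, 228.0]
ft_force: [0.3, -0.9, -2.8]
width: 18.7
grasp_force: 30.0
(420, 119, 23, 48) [502.3 108.7  27.   45.9]
red [ 42 111   5   6  17] [[ 473.6 -275.2  100. ]]
red [418 115   7   2  10] [[475.   98.7 100. ]]
red [391 116  23  22  48] [[484.1  78.9 100. ]]
red [411 136  11  13  27] [[499.6  95.1 100. ]]
red [390 139   3   7  13] [[501.   70.6 100. ]]
red [391 147   8  15  24] [[512.6  74.2 100. ]]
red [ 63 151   8   6  25] [[ 513.5 -260.8  100. ]]
red [322 186   6   6  26] [[549.    3.3 100. ]]
red [277 210   7  11  76] [[578.8 -44.6 100. ]]
pt pred [[322.9 200.8]
 [322.9 205.2]
 [324.2 188.2]]
186 136 114 105 103  98  99 101 106 125 148 165 171 169 170 169 172 172 174 175 179 172 171 166 154 122 117 124 126 127 123 127 132 126
187 105 102 102 102  99  96  95  92 101 121 146 164 172 172 169 171 175 178 178 180 177 174 168 158 132 113 132 134 130 129 143 150 141
188 104 107 110 107 105 101  97  87  85  93 120 150 166 169 167 173 176 179 177 179 177 175 168 161 142 122 148 152 147 141 149 157 146
189 111 114 114 112 108 105  97  91  82  85  95 136 164 170 168 172 1
[... 3054 characters left out ...]
  64
212 150 100  80  81  82  82  79  79  81  78  80  73  80  80  75  78  78  78  79  80  77  79  78  76  77  78  74  80  79  77  75  76  73
213  89  81  79  78  85  82  82  77  80  77  85  81  77  81  78  75  77  78  78  79  81  80  76  78  78  80  74  81  78  77  76  76  78
214  80  81  85  83  81  83  83  85  84  81  77  80  82  80  78  76  77  77  76  79  76  80  80  77  78  77  77  77  76  77  76  75  78
215  79  83  81  82  84  82  78  78  81  80  84  81  79  79  77  79  77  77  78  78  76  77  76  77  79  78  81  81  78  75  76  73  76
cols from 306
t 44.15 at [549.1   1.6 228.3] yaw 1.57 shift [ 0.1  1.4 -0.7] turn [-0.    -0.002 -0.001] q [-0.02  0.3   1.79 -0.    1.06 -1.59] w 18.7
```

Pin tip seen at ≈(324.2,200), dot at (324.5,188.5): almost in line. Lower to ~9 mm above the cap and compare again.

```bash
python3 -m inch '[[[-0.3,0.8,8,0,0,0,5],[-0.3,0.8,16,0,0,0,5],[-0.3,0.8,24,0,0,0,5],[-0.3,0.8,32,0,0,0,5],[-0.3,0.8,38,0,0,0,5],[-0.3,0.8,41,0,0,0,5],[-0.3,0.8,41,0,0,0,5],[-0.3,0.8,41,0,0,0,5]]]'| grep -E "ee_pos|ft_|wid|gra"; python3 - <<'E'
from m import *
pin(name="w12.png")
E
```

```text
ee_pos: [550.2, 3.5, 188.5]
ft_force: [0.3, 0.5, -3.3]
width: 18.5
grasp_force: 30.0
(428, 116, 27, 54) [501.7 105.2  26.1  45.9]
red [  5 103   4   6  10] [[ 469.8 -266.7  100. ]]
red [423 113   6   2   9] [[475.7  91.  100. ]]
red [396 115  22  31  69] [[488.6  73.6 100. ]]
red [ 22 129   4   7   9] [[ 491.8 -258.1  100. ]]
red [420 136  11  15  31] [[500.5  92.1 100. ]]
red [397 147   5  12  23] [[509.1  70.6 100. ]]
red [401 160  20  12  28] [[521.8  81.5 100. ]]
red [320 193   7   7  32] [[549.1   3.1 100. ]]
red [270 218   9  12  91] [[576.1 -43.  100. ]]
pt pred [[323.3 200.4]
 [323.3 204.8]
 [322.8 195.9]]
186 168 168 171 171 171 174 170 170 168 169 171 172 174 191 214 218 215 200 170 132  93 106 121 125 125 124 123 121 124 122 122 120 104
187 167 171 168 171 171 170 170 170 170 170 169 171 175 191 213 219 217 212 192 167 125 100 120 126 125 126 126 121 117 123 123 121 107
188 169 169 172 172 169 171 169 171 170 168 171 172 176 190 213 220 219 215 208 185 147  96 117 122 124 123 124 123 121 119 123 120 107
189 170 167 168 168 171 169 169 168 171 169 168 172 174 189 212 217 21
[... 2915 characters left out ...]
77 100
211 104  80  74  76  83  80  82  80  78  75  78  78  76  77  74  79  81  77  79  78  74  77  77  77  78  78  77  78  75  77  71  67  66
212  78  76  80  81  79  80  80  76  81  80  80  78  74  79  78  78  79  79  78  76  79  78  75  77  78  78  79  74  78  78  74  71  69
213  79  81  81  83  80  81  82  79  77  78  77  80  77  77  77  80  77  78  76  80  78  79  77  81  77  76  76  77  78  78  76  74  75
214  77  82  79  81  79  81  81  79  80  78  81  80  79  76  74  79  73  78  75  74  80  76  76  77  80  78  76  79  75  74  75  76  74
215  84  83  84  83  84  82  82  80  79  80  80  81  75  80  76  78  79  78  76  75  77  79  79  79  77  79  78  79  75  76  80  76  77
cols from 307
```

View pics/w12.png

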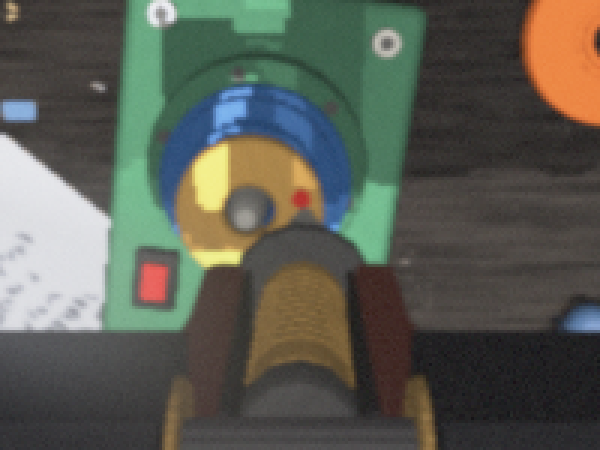

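Pin ≈(324.3,200.7); right over the dot it would be (323,199.4). Shift (+1.0,−1.0), lower to near contact, then press in steps watching the force.

```bash
python3 -m inch '[[[1,-1,0,0,0,0,5],[1,-1,3,0,0,0,5],[1,-1,6,0,0,0,5],[1,-1,8,0,0,0,5],[1,-1,8,0,0,0,5],[1,-1,8,0,0,0,5]]]'| grep -E "ee_pos|ft_"; python3 - <<'E'
from m import *
capdot(100); d=np.load("cap.npz"); f,K,Rc,c=d["f"],d["K"],d["Rc"],d["c"]
for r in range(190,206): print(r,' '.join("%3d,%3d"%(f[r,x,0],f[r,x,1]) for x in range(315,332)))
E
```

```text
ee_pos: [549.0, 2.4, 180.3]
ft_force: [0.7, 0.1, -1.7]
(430, 116, 29, 57) [500.8 102.7  28.4  45.6]
red [  1 110   7   8  17] [[ 474.8 -263.   100. ]]
red [417 115   7   4  11] [[477.5  82.9 100. ]]
red [425 114   9   2  11] [[475.5  90.3 100. ]]
red [408 118   9   8  20] [[481.6  76.3 100. ]]
red [ 12 126   7   8  15] [[ 488.4 -257.2  100. ]]
red [399 126  13  44  88] [[502.   70.3 100. ]]
red [423 137   9  15  32] [[499.8  90.1 100. ]]
red [413 169   6   4   9] [[522.8  82.7 100. ]]
red [420 173   8   2  10] [[525.4  90.4 100. ]]
red [321 197   7   4  16] [[547.8   3.1 100. ]]
red [270 222   8  12  93] [[575.6 -43.  100. ]]
190 172,136 170,134 169,134 169,133 173,135 173,136 169,131 173,135 176,136 189,149 201,158 191,151 165,130 132,107  82, 80  52, 74  47, 78
191 169,133 170,133 167,131 170,136 173,136 173,135 172,136 172,135 176,137 193,151 209,164 210,164 191,149 159,125 110, 95  66, 77  50, 77
192 169,132 167,132 167,130 168,132 169,132 171,133 172,134 170,132 174,136 191,149 210,164 213,166 203,160 173,135 127,102  81, 83  53, 79
193 168,131 169,132 165,128 168,131 171,133 17
[... 1073 characters left out ...]

201 118,100 148,117 166,129 168,132 161,125 152,117 133, 98 110, 91  96, 91  93, 90  94, 91 102, 87 126, 98 153,119 164,128 159,125 137,114
202 108, 95 144,115 164,130 162,127 151,122 126,105 105, 93  94, 89  90, 88  92, 91  92, 90  91, 88 108, 96 132,109 152,121 157,124 140,117
203 103, 95 142,113 157,123 153,124 130,107 101, 90  85, 83  86, 82  83, 81  87, 85  89, 87  85, 83  92, 86 107, 95 136,111 150,118 135,115
204  98, 91 133,108 143,114 135,109 102, 86  76, 73  71, 68  67, 65  69, 68  73, 72  80, 80  74, 73  78, 79  88, 84 109, 95 129,106 125,109
205  92, 82 106, 88 106, 88  88, 75  73, 67  60, 61  57, 56  61, 58  60, 57  60, 58  63, 62  56, 56  62, 61  64, 62  73, 68  87, 75  84, 78
```

Dot centre ≈(324,200.2), pin directly over it within 1 mm. Nudge 0.5 and press in steps.

```bash
python3 -m inch '[[[0.5,0,1,0,0,0,5],[0.5,0,2,0,0,0,5],[0.5,0,3,0,0,0,5],[0.5,0,4,0,0,0,5],[0.5,0,4,0,0,0,5]]]'| grep -E "ee_pos|ft_"; for i in 1 2; do python3 -m inch '[[[0,0,1,0,0,0,5],[0,0,2,0,0,0,5],[0,0,3,0,0,0,5],[0,0,3,0,0,0,5]]]'| grep -E "ee_pos|ft_"; done
```

```text
ee_pos: [548.8, 2.5, 176.8]
ft_force: [0.1, 0.1, 2.4]
ee_pos: [549.4, 2.6, 174.4]
ft_force: [-2.4, 0.3, 8.0]
ee_pos: [549.4, 2.6, 171.3]
ft_force: [-0.9, 0.4, 6.5]
```

```bash
for i in 1 2 3 4; do python3 -m inch '[[[0,0,0.7,0,0,0,5],[0,0,1.3,0,0,0,5],[0,0,1.3,0,0,0,5]]]'| grep -E "ee_pos|ft_"|tr '\n' ' '; done; python3 -c "
from m import *
go(549.4,2.6,229)"
```

```text
ee_pos: [549.1, 2.6, 169.6] ft_force: [-0.4, 1.1, 4.0] ee_pos: [548.5, 2.5, 167.4] ft_force: [1.6, -0.1, 0.0] ee_pos: [548.7, 2.5, 166.6] ft_force: [-0.0, 0.4, 3.4] ee_pos: [549.1, 2.5, 166.0] ft_force: [0.7, 0.8, 8.4] t 48.15 at [549.1   2.5 166. ] yaw 1.571 shift [ -0.4   0.1 -63. ] turn [ 0.     0.001 -0.   ] q [-0.02  0.38  1.84  0.    0.92 -1.59] w 18.9
```

The force climbed, then fell to about 2 N and hit the stop: the spring snapped on the dot. Lift straight up and carry the punch back.

```bash
python3 -m inch '[[[0,0,-5,0,0,0,5],[0,0,-20,0,0,0,5],[0,0,-45,0,0,0,5],[0,0,-65,0,0,0,5],[0,0,-65,0,0,0,5]]]'| grep -E "ee_pos|ft_|wid"; python3 - <<'E'
from m import *
capdot(100); go(503.8,-385.4,229,np.pi/2)
E
```

```text
ee_pos: [549.4, 2.3, 232.1]
ft_force: [0.6, 0.2, -2.2]
width: 18.6
(421, 118, 21, 47) [501.9 111.6  21.   48.2]
red [ 39 104   5   4  13] [[ 466.8 -279.1  100. ]]
red [392 114  32  17  56] [[480.   85.3 100. ]]
red [ 52 124   5   4  10] [[ 486.6 -270.4  100. ]]
red [ 56 129   5   6  11] [[ 492.3 -267.7  100. ]]
red [389 132  22  35  70] [[511.1  76.5 100. ]]
red [410 135   5   7   9] [[498.5  93.4 100. ]]
red [411 144   6   4   9] [[506.   95.4 100. ]]
red [ 57 149  15  10  38] [[ 515.3 -265.8  100. ]]
red [322 184   5   5  22] [[549.    3.2 100. ]]
red [277 208   7  11  76] [[579.  -44.7 100. ]]
t 48.7 at [548.5   2.3 230.5] yaw 1.571 shift [  44.8 -387.7    1.5] turn [-0.     0.001  0.   ] q [-0.02  0.29  1.79 -0.    1.06 -1.59] w 18.9
```

```bash
python3 -m inch '[[[5,-43,0,0,0,0,5],[10,-86,0,0,0,0,5],[15,-130,0,0,0,0,5],[20,-173,0,0,0,0,5],[25,-216,0,0,0,0,5],[30,-259,0,0,0,0,5],[35,-302,0,0,0,0,5],[40,-345,0,0,0,0,5],[45,-387,0,0,0,0,5],[45,-387.7,0,0,0,0,5],[45,-387.7,0,0,0,0,5],[45,-387.7,0,0,0,0,5],[45,-387.7,0,0,0,0,5]]]'| grep -E "ee_pos|ft_|wid"; python3 - <<'E'
from m import *
go(503.6,-385.5,170,np.pi/2)
f,K,Rc,c=cam("wrist"); print(proj(K,Rc,c,[[503.8,-385,76]]))
for r in range(170,215,2): print(r,' '.join("%3d"%f[r,x].max() for x in range(296,346,2)))
E
```

```text
ee_pos: [503.6, -383.7, 229.5]
ft_force: [0.4, 0.1, -2.9]
width: 18.8
t 50.0 at [ 503.6 -383.7  229.5] yaw 1.572 shift [-0.1 -1.8 59.5] turn [ 0.001 -0.001  0.002] q [-0.67  0.42  1.6   0.    1.12 -2.24] w 18.8
[[321.72181049 183.18511256]]
170 129 127 133 212 223 230 236 230 170 166 166 154 132 130 129 128 125 128 129 127 123 123 119 123 127
172 130 128 136 212 223 231 234 219 172 165 161 133 132 130 131 128 125 131 130 125 126 122 120 120 126
174 128 129 136 212 225 231 231 212 143 143 133 120 110 102 105 110 119 133 129 127 121 119 118 120 126
176 128 124 132 211 227 233 230 212 138 136 114  94  84  81  80  88  95 120 127 127 122 122 119 122 128
178 130 128 137 214 226 233 229 211 137 127  90  82  83  80  80  81  80  95 118 124 124 122 120 126 127
180 130 129 133 199 218 221 218 196 133 108  74  74  80  79  81  77  79  84 104 120 119 119 120 124 126
182 126 124 127 131 137 138 137 135 131 101  73  74  75  79  79  81  84  76  99 121 121 119 122 126 128
184 126 128 125 130 138 139 135 135 129  98  75  73  72  79  79  81  76  74  96 116 119 121 124 124 124
186 129 123 126 135 139 141
[... 832 characters left out ...]
 239 234 232 237 237 234 169  95  93  97 173 225 226 225 230 234 232 225 225
204 219 220 229 226 240 239 239 232 234 236 228 202  81  66  68  77  92 184 216 227 231 234 229 223 217
206 102 119 143 158 235 239 238 226 204 157 102  74  68  69  69  65  64  64  97 177 226 228 220 229 234
208 107 104 104 107 209 238 228 147  72  72  73  77  79  77  77  74  76  79  75  73 120 208 233 233 235
210 111 107 105 105 166 222 125  77  80  80  78  79  81  79  77  79  79  78  75  79  70  95 168 225 221
212 122 114 111 108 100 104  74  84  79  82  80  76  77  79  81  81  78  77  78  78  75  76  73 172 224
214 165 150 135 113  76  77  83  83  81  81  82  80  79  78  79  77  78  80  76  77  77  76  78 104 217
```

Hole centre ≈(323,182.6), pin tip col 323.8: aligned within ~1 mm. Lower until the nose is in, then check forces.

```bash
python3 -m inch '[[[0.2,-0.6,15,0,0,0,5],[0.2,-0.6,35,0,0,0,5],[0.2,-0.6,55,0,0,0,5],[0.2,-0.6,75,0,0,0,5],[0.2,-0.6,90,0,0,0,5],[0.2,-0.6,105,0,0,0,5],[0.2,-0.6,110,0,0,0,5],[0.2,-0.6,110,0,0,0,5],[0.2,-0.6,110,0,0,0,5]]]'| grep -E "ee_pos|ft_|wid"; for i in 1 2 3; do python3 -m inch '[[[0,0,2,0,0,0,5],[0,0,4,0,0,0,5],[0,0,6,0,0,0,5],[0,0,6,0,0,0,5]]]'| grep -E "ee_pos|ft_"|tr '\n' ' '; done
```

```text
ee_pos: [503.8, -386.2, 120.7]
ft_force: [-0.0, -0.1, -1.6]
width: 19.0
ee_pos: [503.3, -385.8, 114.0] ft_force: [-0.6, 0.3, -3.0] ee_pos: [503.2, -385.7, 107.8] ft_force: [0.0, 0.2, -2.9] ee_pos: [503.4, -385.7, 101.9] ft_force: [1.7, 0.6, -4.7]
```

```bash
for i in 1 2; do python3 -m inch '[[[0,0,2,0,0,0,5],[0,0,4,0,0,0,5],[0,0,5.7,0,0,0,5],[0,0,5.7,0,0,0,5]]]'| grep -E "ee_pos|ft_"|tr '\n' ' '; done; python3 -m inch '[[[0,0,0.7,0,0,0,5],[0,0,0.7,0,0,0,5]]]'| grep -E "ee_pos|ft_"
```

```text
ee_pos: [503.4, -385.7, 96.2] ft_force: [0.7, 1.6, -3.8] ee_pos: [503.4, -385.7, 90.5] ft_force: [1.7, 3.1, -2.6] ee_pos: [503.4, -385.7, 90.0]
ft_force: [1.4, 4.1, -1.3]
```

Seated within half a millimetre; release and rise clear.

```bash
python3 -m inch '[[[0,0,0,0,0,0,55],[0,0,0,0,0,0,55],[0,0,0,0,0,0,55],[0,0,0,0,0,0,55],[0,0,-10,0,0,0,55],[0,0,-30,0,0,0,55],[0,0,-60,0,0,0,55],[0,0,-100,0,0,0,55],[0,0,-130,0,0,0,55],[0,0,-130,0,0,0,55],[0,0,-130,0,0,0,55]]]'| grep -E "ee_pos|ft_|wid"; python3 - <<'E'
from m import *
f,K,Rc,c=cam("wrist"); q=proj(K,Rc,c,[[503.8,-385,82],[503.8,-385,140]]); print(q.round(1)); u,v=q.mean(0).astype(int)
for r in range(v-26,v+22,3): print(r,' '.join("%3d"%f[r,x].max() for x in range(u-26,u+27,2)),u-26)
f,K,Rc,c=cam("top"); s,K2,R2,c2=cam("side"); t0=np.load("top0.npz")["f"]; s0=np.load("side0.npz")["f"]
q=proj(K2,R2,c2,[503.8,-385,110])[0].astype(int); a=np.s_[q[1]-15:q[1]+15,q[0]-12:q[0]+12]; print("side diff punch",np.abs(s[a].astype(int)-s0[a]).mean(), q)
d=np.abs(f.astype(int)-t0).max(2)>60; d[250:]=0; n,l,st,ce=cv2.connectedComponentsWithStats(d[:,:].astype(np.uint8))
print([ (st[i].tolist()) for i in range(1,n) if st[i,4]>12])
for b in blobs(f,(22,90,100),(34,255,255),20): print("yel",fit(b,K,Rc,c,100))
E
```

```text
ee_pos: [503.6, -386.1, 221.2]
ft_force: [0.6, 0.3, -0.8]
width: 48.3
[[324.2 185.5]
 [324.5 199.2]]
166 123 168 214 145 126 130 138 134 134 130 132 127 120 127 126 130 122 118 125 125 121 121 118 115 118 118 100 298
169 128 168 211 142 124 132 138 134 134 128 130 123 120 127 123 126 122 120 127 125 124 121 115 115 119 120 117 298
172 127 162 210 143 124 134 135 132 130 119  89  73  73  74  75  75  87 115 128 123 122 117 118 116 118 122 131 298
175 128 163 209 147 127 135 132 127  96  74  75  76  70  76  78  75  74  75  87 116 121 118 117 120 121 123 132 298
178 121 163 210 146 129 137 123  82  78  75  76  87  96 107  90  80  73  73  74  88 116 119 115 122 125 122 128 298
181 124 122 150 142 134 135 105  74  74  80 121 136 131 136 131 126 109  72  74  71  95 113 114 116 124 124 126 298
184 121 123 125 129 134 133  87  74  72  97 135 134 135 134 132 128 121  96  75  73  93 116 120 119 126 118 128 298
187 122 121 125 130 135 132  97  80  84 118 121 103  91  77  87 100 123 108  78  76  88 117 118 122 122 116 126 298
190 120 121 127 134 135 132 114  76  84 114  66  66  68  73  67  62  65
[... 525 characters left out ...]
236 238 237 237 231 225 185  85  71  73  74  73  74  95 177 219 221 225 230 229 221 221 219 216 298
208 107 104 119 159 233 237 235 227 229 233 227 199 155 137 156 181 219 222 219 223 225 225 216 223 231 231 232 298
211 111 108 108 107 182 234 232 226 232 233 233 230 227 234 232 230 225 218 218 219 224 229 225 226 222 218 231 298
side diff punch 15.32638888888889 [345 226]
[[394, 154, 106, 96, 4114], [216, 178, 21, 20, 321], [292, 185, 21, 21, 333], [177, 187, 13, 12, 115], [185, 219, 19, 20, 276], [352, 227, 14, 15, 137], [229, 231, 15, 15, 168], [353, 244, 26, 6, 94]]
yel [ 430.4 -654.7   23.    43.8]
yel [498.1 116.4  58.3  59.7]
yel [551.6 -10.7  43.5  44. ]
yel [680.5 544.6  80.  101. ]
```

The wrist image shows the flange and end cap concentric with the block, so the punch hangs upright. The top view shows no changes besides the discs, cap and arm. Handing in.

```bash
python3 -c "
from workcell import ctrl
print(ctrl.close_job())"
```

```text
the job is handed in; nothing more can be done
None
```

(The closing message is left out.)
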